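# Shut the insert drawer, then turn a knob blank over and hold it hole-up

## Robot

A 6-joint arm with a two-finger parallel gripper is mounted at the origin on the work surface. World frame = base frame: x ahead of the robot, y to its left, z up, the work surface at z = 0. Lengths are in m, angles in rad, forces in N, time in s.
With the tool pointing down it reaches from about 0.35 to 0.975 m from the base axis. Payload 4.9 kg.
Tool frame: the origin (TCP) lies at the very end of the fingers, on their centre line; the grasp point (between the pads) lies 19 mm behind it (ctrl.grasp_offset is the distance from the TCP to the grasp point, in m); y points along the fingers, z is the direction in which the jaws open and shut, and the axes are right-handed (so a half turn about y gives the same grasp; the last joint's range is limited). The gripper opens to 85 mm and grips with 20 to 120 N. Pads are 22 mm wide; open, the fingers measure 114 mm over their backs; the gripper's body (76 mm by 85 mm) begins 54 mm behind the grasp point. The pads swing forward as they close: fully open they stand 13 mm farther back than shut.
Start: joints at [1.032, 0.053, 1.613, -0, 1.476, -0.119], TCP at [0.255, 0.571, 0.231] pointing down, gripper open.
Joint ranges: [-3.01, 3.01], [-1.01, 2.22], [0.06, 2.58], [-1.02, 4.17], [0.09, 2.62], [-3.14, 3.14]. Speed limits (rad/s): [2.57, 2.57, 3.14, 3.14, 3.14, 3.14].

## Interface

Orientations are given as a rotation vector (axis times angle).
In Python, from station import ctrl, eyes, finish_job, find_in, regions_of, pinpoint gives the robot as it stands.
- The arm moves only by the tool play_rows, never from a script. Its argument "moves" is a list of rows, each an object of numbers: "x", "y", "z": the shift along the world's x, y, z in cm; "turn": the turn about the world's z in degrees; "jaw": the finger opening in cm, from 0 to 8.54. A call has 1 to 8 rows; each row shifts and turns the commanded pose from where the row before left it; what a row does not reach is not made up. A row lasts 1/12 s, in which the tool goes at most 41.7 mm and 7.16 degrees, less where a joint would pass 70% of its speed; a pose out of reach is approached as far as the arm can. A call is refused whole if a number of a shift passes 4.17 or a number of a turn 7.16, either way. A call with a gripper value outside its range is refused whole. The fingers move at their own pace and stop on an object; "squeeze" is the grip in N (left out, the last holds). Time passes only in rows, so rows that do not move let the fingers close. It gives the time, the measured TCP pose, the force and the opening at its end, in the units of the state.
- ctrl.get_obs(): the state, without advancing time (a new reading comes with each control period).
- eyes.get_image(name): name is "side" or "top" or "wrist"; returns a dict with "img" (480x640x3 uint8, red, green, blue), "camera_matrix" (3x3 intrinsics, pixels), "D" ([k1, k2, p1, p2, k3] as OpenCV has them; the pictures are not rectified), "cam_to_world" (4x4, takes a point from camera to world coordinates). Camera axes: x right, y up, looking along -z (the intrinsics and any distortion apply to the point x, -y, -z); pixel columns grow to the right and rows downward; lengths in m; the calibration is good to about 2 mm. A picture is of the moment at which its call begins. There is no depth.
- finish_job(): hands the job in, once; it reports no verdict.
Trained networks look in the newest picture that a camera, given by its name, has taken for a name from the list of things; names that differ only in an ending like _2 or _b are one class to them, and where a whole thing is asked for, a point or a joint stands for the part that bears it (a point fixed in the world has none). Each returns a list of dicts, best first, with "score" (0 to 1); they miss things now and then, are a little off and sometimes report something else, mostly with a low value. They report only what shows in the picture. A call takes as long as a camera call. They do not tell look-alikes from the thing itself.
- find_in(camera, query): "point" ([column, row] in pixels, amid what is visible of it).
- regions_of(camera, query): "pixels" (480x640 bool, what is visible of it) and "point" ([column, row] in pixels, amid what is visible of it).
- pinpoint(camera, query): "point" ([column, row] in pixels: a listed point, or the origin of a listed thing).
The state is a dict: "t": time; "q": joint angles; "dq": joint speeds; "effort": joint torques, N m; "tool_pos": TCP position; "tool_rot": TCP orientation; "contact_force": force on the tool from outside, world axes, zero at the start; "wrist_torque": the same for the moment, N m; "opening": finger opening in m.
Only numpy, scipy, OpenCV 4.12 (cv2) and the standard library are available. Lean on these libraries where they do the work, as an engineer would, in place of code of your own. Each camera call takes 0.05 s, during which the arm holds its last target.

## Task

I have just taken a brass insert out of the little wooden cabinet, so push its open top drawer fully home until it seats in its catch. Then pick up the cream octagonal knob with the two blue bands that lies on the bench, find out which end has the blind hole (outside, both ends are alike), and turn the knob so that the hole points straight up. Finish while still holding it like that in the gripper, steady, at least 12 cm clear of the bench and touching nothing else, so that I can glue the insert in; leave everything else where it is.

Things in the scene. Friction and masses are not known exactly. Their poses are not given: they have to be found in the camera images.
- knob: Cream unglazed ceramic knob blank, two narrow blue bands, 0.16 kg: octagonal prism, 44 mm across flats, 58 mm long, both ends alike outside. Starts lying on a flat, pointing any way, axis 22 mm above the bench. One end is solid; the other has a round blind hole 22 mm wide, 30 mm deep, on the axis. Origin: on the axis, midway between the ends; x points along the axis out of the hole; y, z point at flats
- knob_hole (a point): Centre of the mouth of the knob's blind hole, on the axis, 29 mm from the knob's middle. Axes as the knob's
- cabinet: Small wooden cabinet fixed on the bench, 200 mm deep (x), 180 mm wide (y), 120 mm high, with two drawers one above the other. Origin: centre of its underside; x points from its front to its back, the front faces -x, towards the robot, and the shut drawers' faces are at x = -100 mm. The lower drawer stays shut
- cabinet_drawer0 (a joint): Top drawer: 0 m fully home, grows as it comes out along the cabinet's -x; starts 45 to 95 mm open. Front 174 mm wide, 45 mm high, top edge 12 mm below the cabinet's top. Sliding friction about 1 N; from 11 to 5 mm before home a sprung roller catch resists with up to about 8 N, after that it draws the drawer against its stop and keeps it there
- cabinet_drawer0_handle (a point): In the middle of the top drawer's round white knob, on its axis, 88 mm above the bench. The knob is 28 mm across; its flat face lies 8 mm in front of this point (cabinet's -x) and 43 mm in front of the drawer front. Moves with the drawer; axes as the cabinet's
- tile: Loose terracotta tile, 90 x 90 x 8 mm, with the brass insert on it; leave alone. Origin: centre of its underside
- brass_insert: Loose brass insert, 20 mm wide, 20 mm high, standing on the tile; leave alone. Origin: centre of its underside
- green_knob: A finished dark green glazed knob of the same octagonal shape (44 x 58 mm), standing on end; leave alone. Origin: centre of its underside, z up
- glaze_bowl: Loose white bowl with blue colour dried in it, 120 mm wide, 58 mm high; leave alone. Origin: centre of its underside
- bottle_amber: Loose squeeze bottle with amber contents and red cap, 54 mm wide, 143 mm high; leave alone. Origin: centre of its underside
- bottle_ivory: Loose squeeze bottle with ivory contents and red cap, 54 mm wide, 143 mm high; leave alone. Origin: centre of its underside
- brush: Loose brush with a yellow wooden handle lying along its x axis, 190 mm long, 12 mm high; leave alone. Origin: underside, 100 mm from the handle's end
Not all that is in view belongs to the job. Of the things like the knob, leave any that is orange or pink; of the rest the larger one is meant.

How it is judged:
By the outcome, as a careful person would: the job done as asked, in the order asked, and still so for the second after the job is handed in, while the arm keeps its last pose, push and grip.
It also fails if it takes over 64 s, if anything falls off the work surface, if the arm or the gripper's body presses on something with over 40 N, if the wrist force passes 120 N, or if a joint passes its speed limit or range.

## Working session

There is one attempt and no reset: what is moved stays moved. The work goes in short steps, Python scripts to look and compute and a tool call to move; the robot and the scene stay as the last step left them, time stands still between calls to the robot, and variables do not carry over. Pictures are saved under pics/ and viewed, and the job is handed in when it is done.

Besides the shell and the picture viewer there is one more tool, called after "Request:" as name([rows], argument=value, ...), one row to a line, values as JSON. play_rows: Moves the arm, as the interface text tells. Its arguments: {"type":"object","properties":{"moves":{"type":"array"},"squeeze":{"type":"number"}},"required":["moves"]}

```bash
mkdir -p pics; ls; cat > h.py <<'E'
import numpy as np, cv2
from station import ctrl, eyes, finish_job, find_in, regions_of, pinpoint
def shot(n,f=None):
    d=eyes.get_image(n)
    if f: cv2.imwrite('pics/'+f,d['img'][:,:,::-1])
    return d
def ray(d,px):
    p=cv2.undistortPoints(np.array([[px]],float),np.array(d['camera_matrix']),np.array(d['D']))[0,0]
    T=np.array(d['cam_to_world']); v=T[:3,:3]@np.array([p[0],-p[1],-1.]); return T[:3,3],v/np.linalg.norm(v)
def onz(d,px,z):
    o,v=ray(d,px); return o+v*(z-o[2])/v[2]
def tri(d1,p1,d2,p2):
    o1,v1=ray(d1,p1);o2,v2=ray(d2,p2)
    A=np.stack([v1,-v2],1); s=np.linalg.lstsq(A,o2-o1,rcond=None)[0]
    a=o1+s[0]*v1;b=o2+s[1]*v2; return (a+b)/2,np.linalg.norm(a-b)
def proj(d,X):
    T=np.linalg.inv(np.array(d['cam_to_world'])); c=T[:3,:3]@np.array(X)+T[:3,3]
    return cv2.projectPoints(np.array([[c[0],-c[1],-c[2]]]),np.zeros(3),np.zeros(3),np.array(d['camera_matrix']),np.array(d['D']))[0][0,0]
E
python3 - <<'E'
from h import *
np.set_printoptions(precision=4,suppress=True)
for n in ['side','top','wrist']:
    d=shot(n,n+'0.png'); print(n,np.array(d['cam_to_world']),d['camera_matrix'][0][0])
    for q in ['knob','cabinet_drawer0_handle','cabinet','knob_hole']:
        print(q,[(np.round(r['point'],1),round(r['score'],2)) for r in pinpoint(n,q)][:4])
print(ctrl.get_obs())
E
```

```text
pics
side [[-0.8763  0.3079 -0.3704  0.061 ]
 [-0.4813 -0.5916  0.6469  0.9546]
 [-0.02    0.7452  0.6666  1.0836]
 [ 0.      0.      0.      1.    ]] 523.4349578133169
knob [(array([348.3, 244.5]), 0.83), (array([359.9, 229.9]), 0.7), (array([378.4, 250. ]), 0.62), (array([318.6, 271.9]), 0.5)]
cabinet_drawer0_handle [(array([298.9, 316.9]), 0.9)]
cabinet [(array([244.2, 306.7]), 0.91)]
knob_hole [(array([333.3, 245.1]), 0.78), (array([323.3, 268.2]), 0.64), (array([380.2, 259.1]), 0.62), (array([362.2, 224.1]), 0.5)]
top [[ 0.0872  0.9687 -0.2325  0.3441]
 [-0.9962  0.0843 -0.0223 -0.0083]
 [-0.002   0.2336  0.9723  1.1859]
 [ 0.      0.      0.      1.    ]] 495.06346795905864
knob [(array([361. , 267.8]), 0.94), (array([302.2, 257.3]), 0.83), (array([401.8, 279.5]), 0.76), (array([500. , 258.2]), 0.66)]
cabinet_drawer0_handle [(array([198.6, 268.6]), 0.82), (array([483.2, 344. ]), 0.54)]
cabinet [(array([227.8, 206.3]), 0.89)]
knob_hole [(array([348.4, 321.5]), 0.7), (array([311.5, 259. ]), 0.59), (array([405.2, 273.9]), 0.58)]
wrist [[ 0.4084 -0.8817 -0.2361  0.1946]
 [ 0.9128  0.3947  0.1049  0.5969]
 [ 0.0007 -0.2584  0.966   0.3748]
 [ 0.      0.      0.      1.    ]] 350.10745112745394
knob []
cabinet_drawer0_handle []
cabinet []
knob_hole []
{'t': 0.75, 'q': array([ 1.032 ,  0.0527,  1.6129, -0.    ,  1.476 , -0.119 ]), 'dq': array([-0.0008, -0.0011, -0.0017, -0.0003, -0.0008, -0.0002]), 'effort': array([ -0.    , -39.3597, -37.0419,  -0.    ,   0.0003,  -0.    ]), 'tool_pos': array([0.2547, 0.5707, 0.2314]), 'tool_rot': array([-1.5456,  0.3292, -0.3293]), 'contact_force': array([ 0.3689,  0.3121, -0.6371]), 'wrist_torque': array([ 0.0381,  0.0187, -0.0137]), 'opening': 0.08564420023507284}
```

View pics/side0.png

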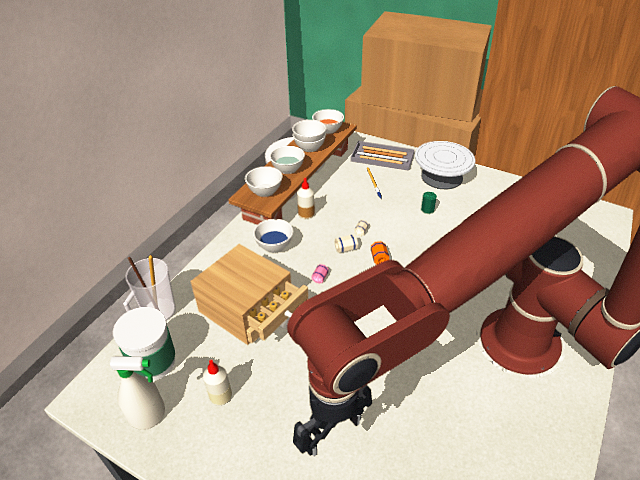

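View pics/top0.png

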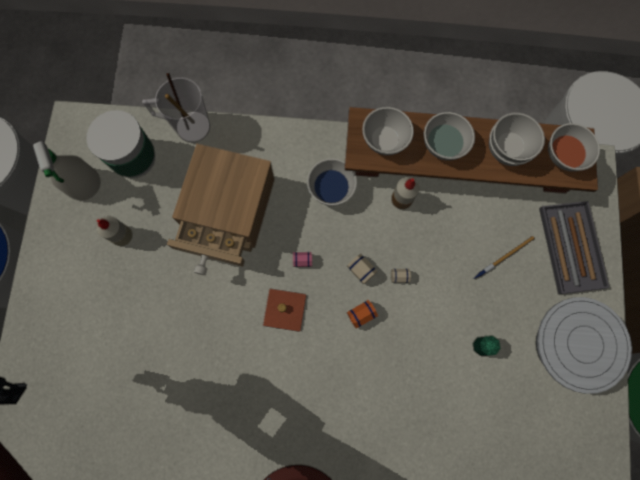

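View pics/wrist0.png

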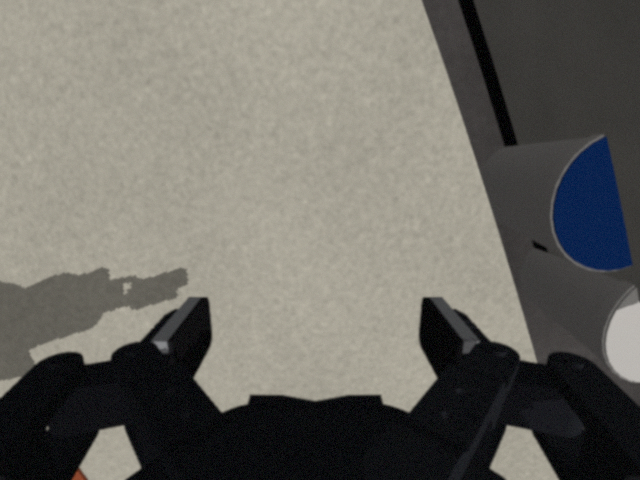

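```bash
python3 - <<'E'
from h import *
np.set_printoptions(precision=4,suppress=True)
s=cv2.imread('pics/side0.png');t=cv2.imread('pics/top0.png')
a=cv2.resize(s[205:345,190:400],None,fx=3.6,fy=3.6,interpolation=cv2.INTER_CUBIC);cv2.imwrite('pics/sc.png',a)
a=cv2.resize(t[130:330,160:420],None,fx=3,fy=3,interpolation=cv2.INTER_CUBIC);cv2.imwrite('pics/tc.png',a)
d1=shot('side');d2=shot('top')
print('knob tri',tri(d1,(348.3,244.5),d2,(361,267.8)), onz(d1,(348.3,244.5),.022),onz(d2,(361,267.8),.022))
for q,z in [('cabinet_drawer0_handle',.088),('cabinet',0),('glaze_bowl',0),('tile',0),('bottle_ivory',0),('bottle_amber',0)]:
    a=pinpoint('side',q);b=pinpoint('top',q)
    print(q,[ (np.round(r['point'],1),onz(d1,r['point'],z)[:2],round(r['score'],2)) for r in a][:2],[ (np.round(r['point'],1),onz(d2,r['point'],z)[:2],round(r['score'],2)) for r in b][:2])
E
```

```text
knob tri (array([ 0.5568, -0.1037,  0.0181]), np.float64(0.010380560589959245)) [ 0.5497 -0.1005  0.022 ] [ 0.5611 -0.102   0.022 ]
cabinet_drawer0_handle [(array([295.7, 318.7]), array([0.5148, 0.2665]), 0.95)] [(array([199.8, 269.3]), array([0.5137, 0.2649]), 0.57)]
cabinet [] [(array([230.4, 207.7]), array([0.6892, 0.232 ]), 0.87), (array([400.4, 201.5]), array([ 0.7423, -0.1916]), 0.63)]
glaze_bowl [(array([273.5, 243.4]), array([ 0.7665, -0.0203]), 0.68), (array([428. , 207.7]), array([ 0.4035, -0.4086]), 0.4)] [(array([330.2, 189.5]), array([ 0.7586, -0.0133]), 0.82)]
tile [] [(array([285.9, 309.2]), array([0.4497, 0.0681]), 0.82)]
bottle_ivory [(array([219.3, 391. ]), array([0.6034, 0.4858]), 0.55), (array([308.5, 212. ]), array([ 0.7459, -0.2046]), 0.3)] [(array([124.9, 236.9]), array([0.5916, 0.4851]), 0.64)]
bottle_amber [(array([305.9, 211.5]), array([ 0.7548, -0.2029]), 0.87)] [(array([403. , 199.8]), array([ 0.7474, -0.198 ]), 0.7), (array([484.4, 348.9]), array([ 0.3965, -0.4069]), 0.55)]
```

View pics/sc.png

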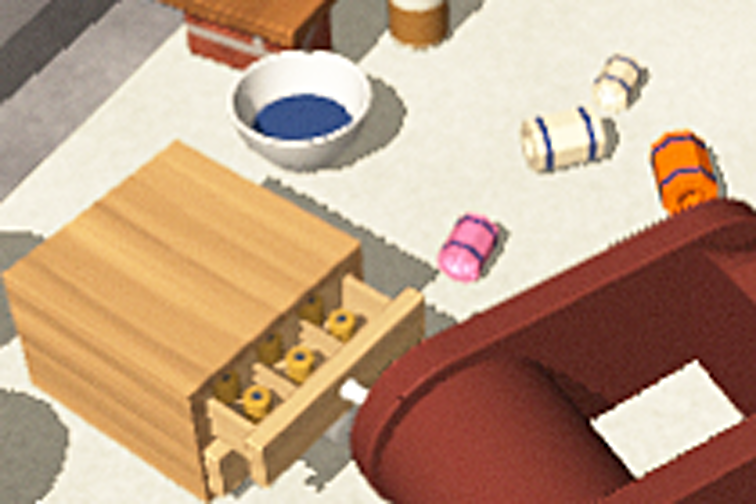

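View pics/tc.png

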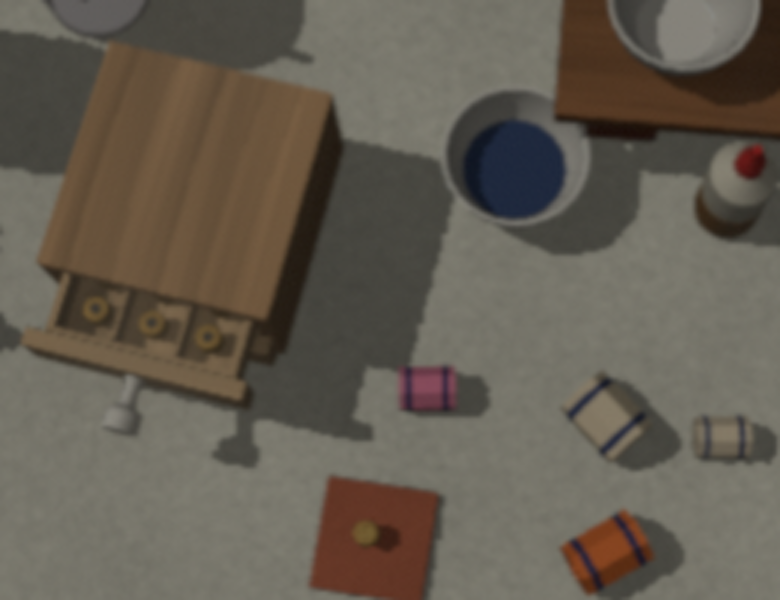

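```bash
python3 - <<'E'
from h import *
from scipy.optimize import least_squares
np.set_printoptions(precision=4,suppress=True)
d1=shot('side');d2=shot('top')
C=np.array([(112,43),(333,95),(268,318),(40,262)])/3+[160,130]
S=np.array([(178,140),(361,242),(190,398),(3,272)])/3.6+[190,205]
# order top: back-left, back-right, front-right, front-left
L=np.array([(.1,.09),(.1,-.09),(-.1,-.09),(-.1,.09)])
# side order: which corners? 178,140 = back-right ; 361,242=front-right; 190,398=front-left;3,272=back-left
LS=np.array([(.1,-.09),(-.1,-.09),(-.1,.09),(.1,.09)])
print(np.array([onz(d2,c,.12) for c in C]));print(np.array([onz(d1,c,.12) for c in S]))
def P(p,l): c,s=np.cos(p[2]),np.sin(p[2]); return [p[0]+c*l[0]-s*l[1],p[1]+s*l[0]+c*l[1]]
f=lambda p:np.concatenate([(np.array(P(p,l))-onz(d2,c,.12)[:2]) for l,c in zip(L,C)]+[(np.array(P(p,l))-onz(d1,c,.12)[:2]) for l,c in zip(LS,S)])
r=least_squares(f,[.65,.22,.0]);print('cab',r.x,np.degrees(r.x[2]),r.fun.reshape(-1,2))
# band dir
a=onz(d2,np.array((590,397))/3+[160,130],.04);b=onz(d2,np.array((622,435))/3+[160,130],.04);print('top bands',a,b,np.degrees(np.arctan2(*(b-a)[1::-1])))
a=onz(d1,np.array((545,142))/3.6+[190,205],.022);b=onz(d1,np.array((592,130))/3.6+[190,205],.022);print('side bands',a,b,np.degrees(np.arctan2(*(b-a)[1::-1])))
for n,d in (('top',d2),('side',d1)):
    for r in regions_of(n,'knob')[:5]:
        m=r['pixels'].astype(np.uint8); v=cv2.minAreaRect(np.argwhere(m)[:,::-1].astype(np.float32))
        print(n,r['point'],r['score'],m.sum(),v, onz(d,v[0],.022))
print(ctrl.get_obs()['t'])
E
```

```text
[[0.801  0.3046 0.12  ]
 [0.7723 0.1284 0.12  ]
 [0.5927 0.1574 0.12  ]
 [0.6209 0.3332 0.12  ]]
[[0.7709 0.1329 0.12  ]
 [0.5907 0.1616 0.12  ]
 [0.6171 0.3402 0.12  ]
 [0.8026 0.3078 0.12  ]]
cab [ 0.696   0.2333 -0.1618] -9.270951080601758 [[ 0.0082  0.0013]
 [ 0.0079 -0.0001]
 [-0.0099  0.0032]
 [-0.009   0.005 ]
 [ 0.0094 -0.0046]
 [-0.0078 -0.001 ]
 [-0.0053 -0.002 ]
 [ 0.0066 -0.0018]]
top bands [ 0.5699 -0.0895  0.04  ] [ 0.5419 -0.1164  0.04  ] -136.06508835670775
side bands [ 0.5682 -0.0911  0.022 ] [ 0.5399 -0.1227  0.022 ] -131.87517747683168
top [301.0, 259.0] 0.71 264 ((301.0, 259.0), (14.0, 18.0), 90.0) [0.57   0.0426 0.022 ]
top [360.9, 315.9] 0.66 457 ((361.3046875, 313.6201477050781), (18.670970916748047, 26.073848724365234), 58.392494201660156) [ 0.4527 -0.1098  0.022 ]
top [363.4, 269.4] 0.65 499 ((361.3508605957031, 269.3342590332031), (26.535598754882812, 20.440589904785156), 48.01278305053711) [ 0.5575 -0.1031  0.022 ]
top [400.7, 277.2] 0.51 260 ((400.5, 275.5), (13.0, 19.0), 90.0) [ 0.5506 -0.1969  0.022 ]
top [206.4, 247.0] 0.23 2262 ((205.8623504638672, 250
[... 186 characters left out ...]
08105, 22.235374450683594), 77.47119140625) [ 0.5595 -0.1006  0.022 ]
side [380.5, 249.5] 0.77 318 ((379.20001220703125, 251.60000610351562), (20.23857307434082, 17.708751678466797), 71.56504821777344) [ 0.4548 -0.1147  0.022 ]
side [361.0, 224.8] 0.59 178 ((360.9117126464844, 227.14703369140625), (11.3189058303833, 17.492855072021484), 30.963756561279297) [ 0.55   -0.1907  0.022 ]
side [374.2, 189.1] 0.51 86 ((373.39849853515625, 183.7877197265625), (31.339359283447266, 4.039992332458496), 64.44003295898438) [ 0.609  -0.4196  0.022 ]
side [320.8, 269.5] 0.46 183 ((319.3800354003906, 273.1600341796875), (11.600000381469727, 17.399999618530273), 36.869895935058594) [0.5694 0.0457 0.022 ]
1.65
```

```bash
cat >> h.py <<'E'
from scipy.spatial.transform import Rotation as R
def st():
    o=ctrl.get_obs(); M=R.from_rotvec(o['tool_rot']).as_matrix()
    print('t',round(o['t'],2),'p',np.round(o['tool_pos']*100,2),'jaw az',round(np.degrees(np.arctan2(M[1,2],M[0,2])),2),'ydir',np.round(M[:,1],3),'F',np.round(o['contact_force'],1),'op',round(o['opening']*100,2),'q',np.round(o['q'],2)); return o
E
python3 - <<'E'
from h import *
st()
E
```

```text
t 1.65 p [25.47 57.07 23.13] jaw az 65.95 ydir [ 0.  0. -1.] F [ 0.2 -0.1  1. ] op 8.55 q [ 1.03  0.05  1.61  0.    1.48 -0.12]
```

Request:
play_rows([
  {"x": 2.3,"y": -3.2,"turn": 1.9,"jaw": 0},
  {"x": 2.3,"y": -3.2,"turn": 1.9},
  {"x": 2.3,"y": -3.2,"turn": 1.9},
  {"x": 2.3,"y": -3.2,"turn": 1.9},
  {"x": 2.3,"y": -3.2,"turn": 1.9},
  {"x": 2.3,"y": -3.2,"turn": 1.9},
  {"x": 2.3,"y": -3.2,"turn": 1.9},
  {"x": 2.3,"y": -3.2,"turn": 1.5},
], squeeze=20)

```text
invalid input
```

Request:
play_rows([
  {"x": 1.0,"y": -2.2,"z": -2.5},
  {"x": 1.0,"y": -2.2,"z": -2.5},
  {"z": -3.5},
  {"z": -3.5},
  {"z": -3.0},
  {},
])

```text
invalid input
```

```bash
python3 - <<'E'
from h import *
st(); d=shot('side','s1.png');shot('top','t1.png')
for n in('side','top'):
    a=pinpoint(n,'cabinet_drawer0_handle'); d=eyes.get_image(n); print(n,[(onz(d,r['point'],.088),r['score']) for r in a][:1])
s=cv2.imread('pics/side0.png');
s=cv2.imread('pics/s1.png')
cv2.imwrite('pics/sc1.png',cv2.resize(s[205:345,190:400],None,fx=3.6,fy=3.6,interpolation=cv2.INTER_CUBIC))
E
```

```text
t 1.65 p [25.47 57.07 23.13] jaw az 65.95 ydir [ 0.  0. -1.] F [ 0.2 -0.1  1. ] op 8.55 q [ 1.03  0.05  1.61  0.    1.48 -0.12]
side [(array([0.51563572, 0.2680508 , 0.088     ]), 0.97)]
top [(array([0.51311191, 0.26366707, 0.088     ]), 0.74)]
```

View pics/sc1.png

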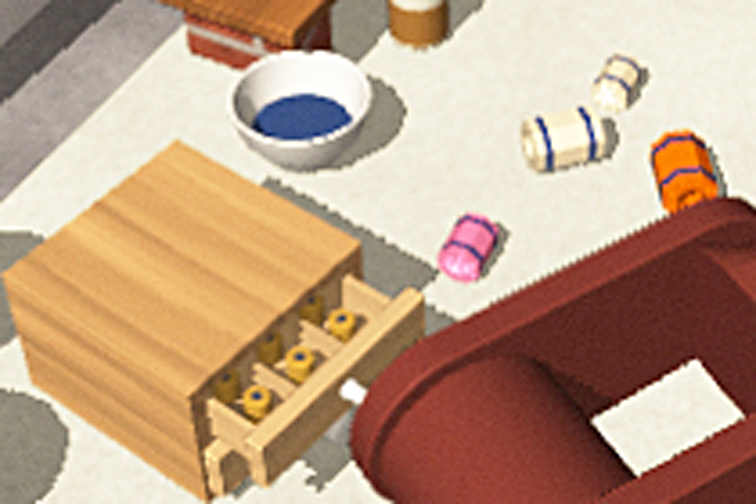

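View pics/t1.png

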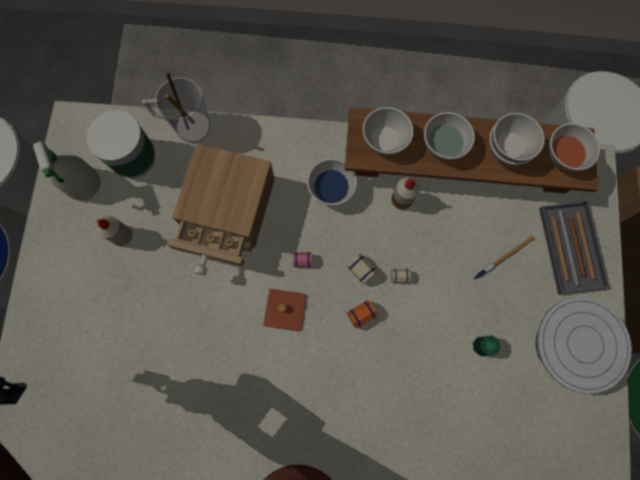

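Nothing has moved yet, because both move calls were refused. The pictures are unchanged: handle at about (200,268) in top, knob at (361,268). I'll retry with every field given in each row.

Request:
play_rows([
  {"x": 2.3,"y": -3.2,"z": 0,"turn": 1.9,"jaw": 0},
  {"x": 2.3,"y": -3.2,"z": 0,"turn": 1.9,"jaw": 0},
  {"x": 2.3,"y": -3.2,"z": 0,"turn": 1.9,"jaw": 0},
  {"x": 2.3,"y": -3.2,"z": 0,"turn": 1.9,"jaw": 0},
  {"x": 2.3,"y": -3.2,"z": 0,"turn": 1.9,"jaw": 0},
  {"x": 2.3,"y": -3.2,"z": 0,"turn": 1.9,"jaw": 0},
  {"x": 2.3,"y": -3.2,"z": 0,"turn": 1.9,"jaw": 0},
  {"x": 2.3,"y": -3.2,"z": 0,"turn": 1.5,"jaw": 0},
], squeeze=20)

```text
t: 2.62
tool_pos: [0.4395, 0.3131, 0.2316]
tool_rot: [-1.567, 0.125, -0.126]
contact_force: [0.4, 1.0, 0.0]
opening: -0.0003
```

Request:
play_rows([
  {"x": 0.9,"y": -2.1,"z": -2.5,"turn": 0,"jaw": 0},
  {"x": 0.9,"y": -2.1,"z": -2.5,"turn": 0,"jaw": 0},
  {"x": 0,"y": 0,"z": -3.5,"turn": 0,"jaw": 0},
  {"x": 0,"y": 0,"z": -3.5,"turn": 0,"jaw": 0},
  {"x": 0,"y": 0,"z": -3.3,"turn": 0,"jaw": 0},
  {"x": 0,"y": 0,"z": 0,"turn": 0,"jaw": 0},
])

```text
t: 3.12
tool_pos: [0.4516, 0.2702, 0.0707]
tool_rot: [-1.573, 0.137, -0.118]
contact_force: [-1.9, -0.9, -1.4]
opening: 0.0001
```

```bash
python3 - <<'E'
from h import *
st(); d=shot('wrist','w1.png')
for n in('wrist','top'):
    a=pinpoint(n,'cabinet_drawer0_handle'); d=eyes.get_image(n); print(n,[(onz(d,r['point'],.088),r['score']) for r in a][:1])
shot('top','t2.png')
E
```

```text
t 3.12 p [45.16 27.02  7.07] jaw az 80.71 ydir [-0.013 -0.005 -1.   ] F [-1.9 -0.9 -1.4] op 0.01 q [ 0.4  -0.02  1.96 -0.    1.21 -1.01]
wrist []
top [(array([0.5122393 , 0.26057324, 0.088     ]), 0.93)]
```

View pics/w1.png

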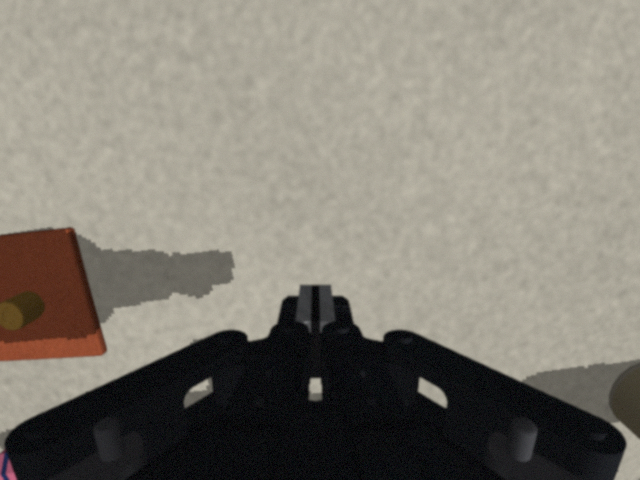

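Request:
play_rows([
  {"x": 1.5,"y": -0.24,"z": 0,"turn": 0,"jaw": 0},
  {"x": 1.0,"y": -0.16,"z": 0,"turn": 0,"jaw": 0},
  {"x": 0.9,"y": -0.15,"z": 0,"turn": 0,"jaw": 0},
  {"x": 0.8,"y": -0.13,"z": 0,"turn": 0,"jaw": 0},
  {"x": 0.8,"y": -0.13,"z": 0,"turn": 0,"jaw": 0},
  {"x": 0.8,"y": -0.13,"z": 0,"turn": 0,"jaw": 0},
  {"x": 0.8,"y": -0.13,"z": 0,"turn": 0,"jaw": 0},
  {"x": 0,"y": 0,"z": 0,"turn": 0,"jaw": 0},
])

```text
t: 4.08
tool_pos: [0.5244, 0.2617, 0.0785]
tool_rot: [-1.567, 0.126, -0.128]
contact_force: [0.3, 0.6, 0.3]
opening: 0.0
```

```bash
python3 - <<'E'
from h import *
st(); d=shot('top','t3.png')
a=pinpoint('top','cabinet_drawer0_handle');  print([(onz(d,r['point'],.088),r['score']) for r in a][:1])
t=cv2.imread('pics/t3.png')
cv2.imwrite('pics/tc3.png',cv2.resize(t[130:330,160:420],None,fx=3,fy=3,interpolation=cv2.INTER_CUBIC))
E
```

```text
t 4.08 p [52.44 26.17  7.85] jaw az 80.71 ydir [ 0.001 -0.    -1.   ] F [0.3 0.6 0.3] op 0.0 q [ 0.34  0.1   1.83 -0.    1.21 -1.07]
[(array([0.5444863 , 0.25863755, 0.088     ]), 0.79)]
```

View pics/tc3.png

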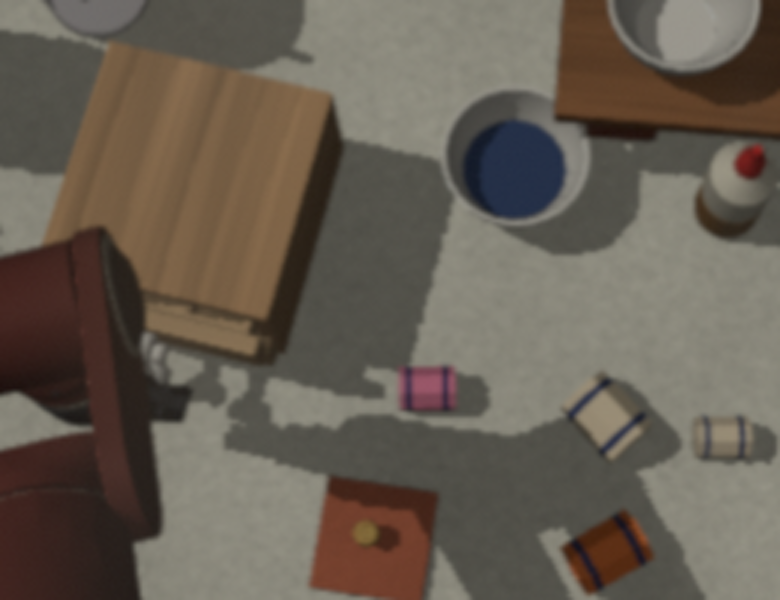

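The drawer has followed the push and is about 1.3 cm from home, with the handle at crop (152,355). I'll keep pushing through the catch.

Request:
play_rows([
  {"x": 0.4,"y": -0.07,"z": 0,"turn": 0,"jaw": 0},
  {"x": 0.4,"y": -0.07,"z": 0,"turn": 0,"jaw": 0},
  {"x": 0.3,"y": -0.05,"z": 0,"turn": 0,"jaw": 0},
  {"x": 0,"y": 0,"z": 0,"turn": 0,"jaw": 0},
])

```text
t: 4.52
tool_pos: [0.5342, 0.26, 0.0782]
tool_rot: [-1.567, 0.127, -0.127]
contact_force: [-0.6, 0.1, -0.3]
opening: -0.0
```

Request:
play_rows([
  {"x": 0.2,"y": -0.03,"z": 0,"turn": 0,"jaw": 0},
  {"x": 0,"y": 0,"z": 0,"turn": 0,"jaw": 0},
])

```text
t: 4.68
tool_pos: [0.536, 0.2597, 0.0784]
tool_rot: [-1.567, 0.127, -0.127]
contact_force: [-0.4, -0.6, -0.4]
opening: 0.0002
```

Request:
play_rows([
  {"x": 0.2,"y": -0.03,"z": 0,"turn": 0,"jaw": 0},
  {"x": 0,"y": 0,"z": 0,"turn": 0,"jaw": 0},
])

```text
t: 4.85
tool_pos: [0.5374, 0.2596, 0.0783]
tool_rot: [-1.567, 0.128, -0.126]
contact_force: [-2.0, 0.1, 1.3]
opening: 0.0002
```

Request:
play_rows([
  {"x": 0.2,"y": -0.03,"z": 0,"turn": 0,"jaw": 0},
  {"x": 0,"y": 0,"z": 0,"turn": 0,"jaw": 0},
])

```text
t: 5.02
tool_pos: [0.5374, 0.2596, 0.0783]
tool_rot: [-1.568, 0.132, -0.122]
contact_force: [-10.7, 0.5, 6.4]
opening: 0.0001
```

Request:
play_rows([
  {"x": 0.15,"y": -0.02,"z": 0,"turn": 0,"jaw": 0},
  {"x": 0,"y": 0,"z": 0,"turn": 0,"jaw": 0},
])

```text
t: 5.18
tool_pos: [0.5374, 0.2596, 0.0783]
tool_rot: [-1.568, 0.135, -0.118]
contact_force: [-16.0, 0.4, 11.0]
opening: -0.0003
```

```bash
python3 - <<'E'
from h import *
st(); d=shot('top','t4.png')
a=pinpoint('top','cabinet_drawer0_handle');  print([(onz(d,r['point'],.088),r['score']) for r in a][:1])
t=cv2.imread('pics/t4.png')
cv2.imwrite('pics/tc4.png',cv2.resize(t[180:280,170:300],None,fx=6,fy=6,interpolation=cv2.INTER_CUBIC))
E
```

```text
t 5.18 p [53.74 25.96  7.83] jaw az 80.77 ydir [-0.01 -0.   -1.  ] F [-16.    0.4  11. ] op -0.03 q [ 0.32  0.13  1.79  0.    1.22 -1.09]
[(array([0.55507067, 0.25204384, 0.088     ]), 0.96)]
```

View pics/tc4.png

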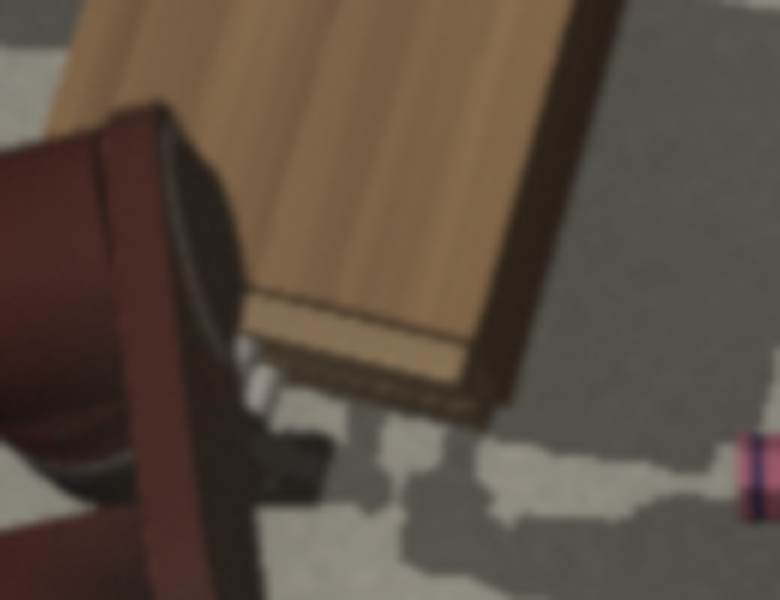

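The drawer is home: its front is flush with the lower one, and the force rises against a hard stop (-16 N) with no further travel. I'll retreat and move to look at the knob.

Request:
play_rows([
  {"x": -2.0,"y": 0.33,"z": 0,"turn": 0,"jaw": 0},
  {"x": -3.0,"y": 0.5,"z": 0,"turn": 0,"jaw": 0},
  {"x": 0,"y": 0,"z": 3,"turn": 0,"jaw": 8.5},
  {"x": 0,"y": -2.5,"z": 3,"turn": 6.0,"jaw": 8.5},
  {"x": 0,"y": -3.8,"z": 0,"turn": 6.0,"jaw": 8.5},
  {"x": 0,"y": -3.8,"z": 0,"turn": 6.0,"jaw": 8.5},
  {"x": 0,"y": -3.8,"z": 0,"turn": 6.0,"jaw": 8.5},
  {"x": 0,"y": -3.8,"z": 0,"turn": 6.0,"jaw": 8.5},
])

```text
t: 5.95
tool_pos: [0.4915, 0.0888, 0.1391]
tool_rot: [-1.552, -0.291, 0.287]
contact_force: [0.9, -0.4, -0.7]
opening: 0.072
```

Request:
play_rows([
  {"x": 0,"y": -3.8,"z": 0,"turn": 6.0,"jaw": 8.5},
  {"x": 0,"y": -3.8,"z": 0,"turn": 6.0,"jaw": 8.5},
  {"x": 0,"y": -3.8,"z": 0,"turn": 6.0,"jaw": 8.5},
  {"x": 0,"y": -3.8,"z": 0,"turn": 6.0,"jaw": 8.5},
  {"x": 0,"y": -3.8,"z": 0,"turn": 1.3,"jaw": 8.5},
  {"x": 0,"y": -3.8,"z": 0,"turn": 0,"jaw": 8.5},
  {"x": 0,"y": -2.5,"z": 0,"turn": 0,"jaw": 8.5},
  {"x": 0,"y": 0,"z": 0,"turn": 0,"jaw": 8.5},
])

```text
t: 6.62
tool_pos: [0.4915, -0.1673, 0.1391]
tool_rot: [-1.483, -0.625, 0.624]
contact_force: [-0.4, 0.2, -0.9]
opening: 0.0851
```

```bash
python3 - <<'E'
from h import *
st(); w=shot('wrist','w2.png'); d=shot('side','s2.png');t=shot('top','t5.png')
s=cv2.imread('pics/s2.png')
cv2.imwrite('pics/sc2.png',cv2.resize(s[225:265,320:380],None,fx=12,fy=12,interpolation=cv2.INTER_CUBIC))
cv2.imwrite('pics/tc5.png',cv2.resize(cv2.imread('pics/t5.png')[130:330,160:420],None,fx=3,fy=3,interpolation=cv2.INTER_CUBIC))
for n,d in (('wrist',w),('side',d)):
  for q in ('knob','knob_hole'):
    print(n,q,[(np.round(r['point']),onz(d,r['point'],.022)[:2],round(r['score'],2)) for r in pinpoint(n,q)][:4])
E
```

```text
t 6.62 p [ 49.15 -16.73  13.91] jaw az 135.76 ydir [ 0.002 -0.003 -1.   ] F [-0.4  0.2 -0.9] op 8.51 q [-0.47 -0.13  1.95 -0.    1.32 -2.84]
wrist knob [(array([312., 348.]), array([ 0.55883373, -0.1017676 ]), 0.97), (array([237., 264.]), array([ 0.54948253, -0.19634474]), 0.94), (array([405., 255.]), array([ 0.45019801, -0.10979676]), 0.91)]
wrist knob_hole [(array([313., 379.]), array([ 0.57929612, -0.07989514]), 0.83), (array([217., 246.]), array([ 0.54959275, -0.21711651]), 0.78), (array([437., 260.]), array([ 0.43443412, -0.08926153]), 0.61)]
side knob [(array([380., 252.]), array([ 0.45290899, -0.11475639]), 0.76), (array([347., 243.]), array([ 0.55529839, -0.10308429]), 0.73), (array([320., 272.]), array([0.56933996, 0.03909381]), 0.61), (array([359., 226.]), array([ 0.55860036, -0.19353299]), 0.47)]
side knob_hole [(array([335., 248.]), array([ 0.57665038, -0.06750098]), 0.54), (array([382., 261.]), array([ 0.4306115 , -0.08098372]), 0.54), (array([362., 224.]), array([ 0.55222635, -0.20503677]), 0.43)]
```

View pics/w2.png

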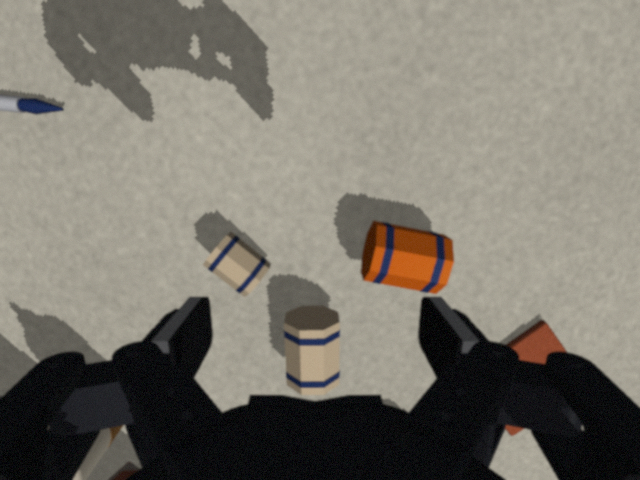

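View pics/sc2.png

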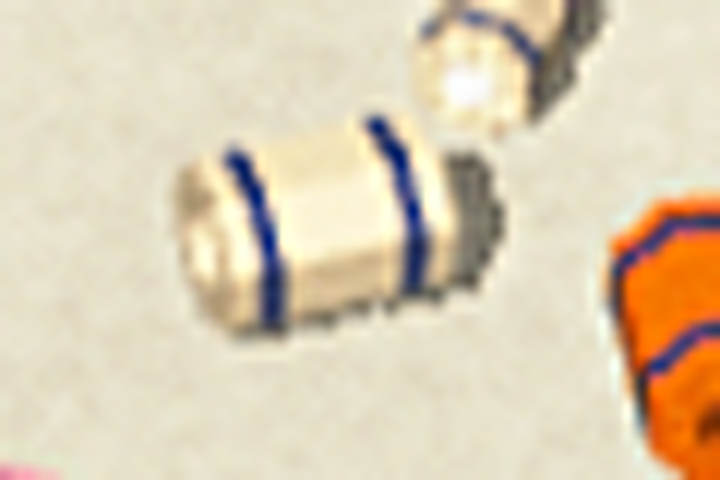

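View pics/tc5.png

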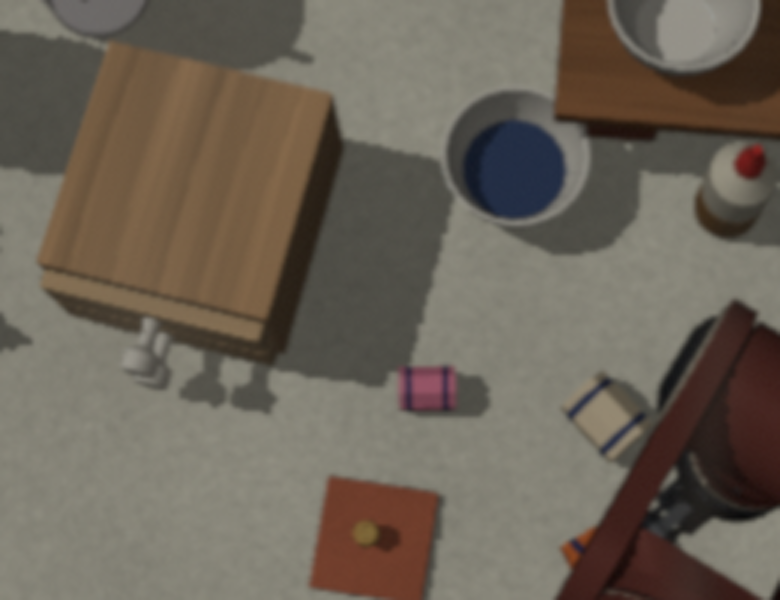

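The drawer stayed shut. In the wrist view the end facing the camera, at (312,315), looks plain. The side view suggests the hole at the other, left end, at (337,246). I'll zoom in to confirm.

```bash
python3 - <<'E'
from h import *
s=cv2.imread('pics/w2.png')[295:400,260:365]
s=cv2.convertScaleAbs(s,alpha=1.5,beta=0)
cv2.imwrite('pics/wc2.png',cv2.resize(s,None,fx=5.5,fy=5.5,interpolation=cv2.INTER_CUBIC))
w=eyes.get_image('wrist')
# band endpoints / silhouette for axis in wrist
for px in [(285,341),(339,341),(287,381),(338,381)]: print(px,onz(w,px,.033))
for r in regions_of('wrist','knob')[:3]:
    m=r['pixels'].astype(np.uint8); print(r['point'],r['score'],cv2.boundingRect(m))
E
```

```text
(285, 341) [ 0.56417052 -0.12017314  0.033     ]
(339, 341) [ 0.53311659 -0.09028304  0.033     ]
(287, 381) [ 0.58965097 -0.09266036  0.033     ]
(338, 381) [ 0.55916801 -0.06331786  0.033     ]
[231.0, 258.6] 0.95 (196, 226, 68, 65)
[404.4, 251.6] 0.88 (355, 216, 93, 74)
[305.5, 346.8] 0.6 (278, 301, 55, 90)
```

View pics/wc2.png

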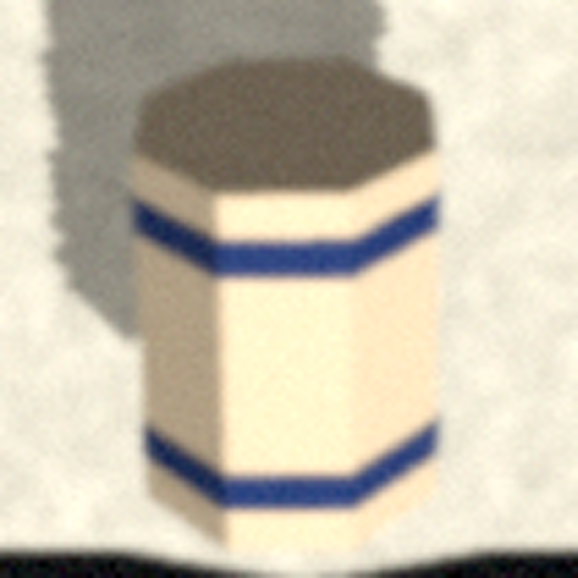

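Confirmed: the end facing (-x,-y) is solid, so the hole is at the end pointing at about azimuth 46°. Now I'll grasp slightly toward the solid end.

Request:
play_rows([
  {"x": 2.1,"y": 2.0,"z": 0,"turn": 0,"jaw": 8.5},
  {"x": 2.1,"y": 2.0,"z": 0,"turn": 0,"jaw": 8.5},
  {"x": 2.1,"y": 2.1,"z": -2,"turn": 0,"jaw": 8.5},
  {"x": 0,"y": 0,"z": -4,"turn": 0,"jaw": 8.5},
  {"x": 0,"y": 0,"z": -4,"turn": 0,"jaw": 8.5},
  {"x": 0,"y": 0,"z": -2.5,"turn": 0,"jaw": 8.5},
  {"x": 0,"y": 0,"z": -1.2,"turn": 0,"jaw": 8.5},
  {"x": 0,"y": 0,"z": 0,"turn": 0,"jaw": 8.5},
])

```text
t: 7.73
tool_pos: [0.5515, -0.1003, -0.0022]
tool_rot: [-1.473, -0.624, 0.632]
contact_force: [0.5, -0.6, 0.3]
opening: 0.0851
```

Request:
play_rows([
  {"x": 0,"y": 0,"z": 0,"turn": 0,"jaw": 3},
  {"x": 0,"y": 0,"z": 0,"turn": 0,"jaw": 3},
  {"x": 0,"y": 0,"z": 0,"turn": 0,"jaw": 3},
  {"x": 0,"y": 0,"z": 0,"turn": 0,"jaw": 3},
  {"x": 0,"y": 0,"z": 0,"turn": 0,"jaw": 3},
  {"x": 0,"y": 0,"z": 0,"turn": 0,"jaw": 3},
], squeeze=20)

```text
t: 8.23
tool_pos: [0.5565, -0.1026, 0.0042]
tool_rot: [-1.482, -0.631, 0.625]
contact_force: [0.3, -0.8, 5.8]
opening: 0.0436
```

```bash
python3 - <<'E'
from h import *
st(); w=shot('wrist','w3.png')
E
```

```text
t 8.23 p [ 55.65 -10.26   0.42] jaw az 136.04 ydir [ 0.005 -0.002 -1.   ] F [ 0.3 -0.8  5.8] op 4.36 q [-0.31  0.16  1.91 -0.    1.07 -2.69]
```

View pics/w3.png

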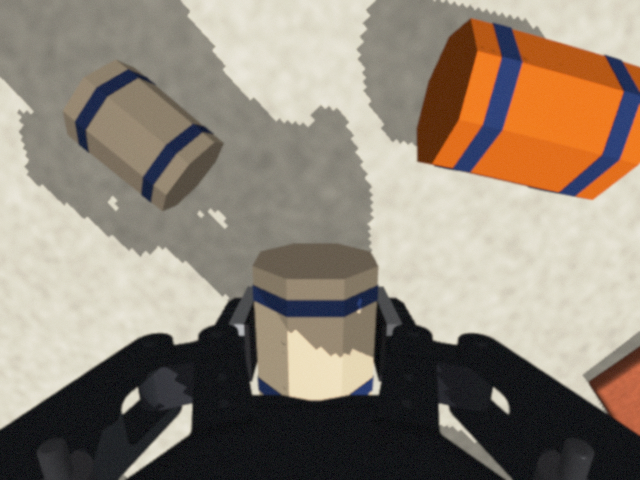

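The knob is gripped at 43.6 mm opening with the flats aligned. The tool can only yaw, so I'll tip the knob upright against the cabinet's right top edge, which is fixed. First lift and carry it there.

Request:
play_rows([
  {"x": 0,"y": 0,"z": 2,"turn": 0,"jaw": 3},
  {"x": 0,"y": 0,"z": 4,"turn": 0,"jaw": 3},
  {"x": 0,"y": 0,"z": 4,"turn": 0,"jaw": 3},
  {"x": 0,"y": 0,"z": 4,"turn": 0,"jaw": 3},
  {"x": 0.9,"y": 3.3,"z": 1.6,"turn": 5,"jaw": 3},
  {"x": 0.9,"y": 3.3,"z": 0,"turn": 5,"jaw": 3},
  {"x": 0.9,"y": 3.3,"z": 0,"turn": 5,"jaw": 3},
  {"x": 0.9,"y": 3.3,"z": 0,"turn": 5,"jaw": 3},
])

```text
t: 8.95
tool_pos: [0.5904, 0.0315, 0.1584]
tool_rot: [-1.378, -0.9, 0.898]
contact_force: [1.0, -0.5, -3.2]
opening: 0.0434
```

Request:
play_rows([
  {"x": 0.9,"y": 3.3,"z": 0,"turn": 5,"jaw": 3},
  {"x": 0.8,"y": 2.5,"z": 0,"turn": 5,"jaw": 3},
  {"x": 0.8,"y": 1.0,"z": 0,"turn": 4.7,"jaw": 3},
  {"x": 0,"y": 0,"z": 0,"turn": 0,"jaw": 3},
  {"x": 0,"y": 0,"z": 0,"turn": 0,"jaw": 3},
])

```text
t: 9.37
tool_pos: [0.6149, 0.0987, 0.1571]
tool_rot: [-1.281, -1.088, 1.09]
contact_force: [-0.2, -0.6, -2.4]
opening: 0.044
```

```bash
python3 - <<'E'
from h import *
st(); w=shot('wrist','w4.png'); shot('side','s4.png')
s=cv2.imread('pics/s4.png'); cv2.imwrite('pics/sc4.png',cv2.resize(s[160:340,190:400],None,fx=3.3,fy=3.3,interpolation=cv2.INTER_CUBIC))
E
```

```text
t 9.37 p [61.49  9.87 15.71] jaw az 170.73 ydir [-0.001 -0.    -1.   ] F [-0.2 -0.6 -2.4] op 4.4 q [ 0.04  0.1   1.69 -0.    1.35 -2.94]
```

View pics/w4.png

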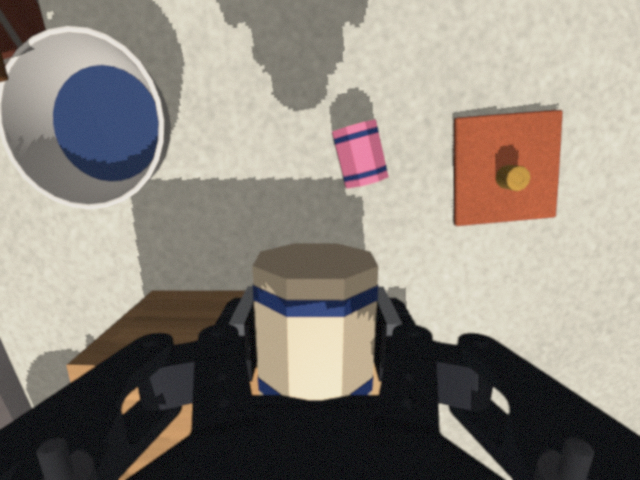

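View pics/sc4.png

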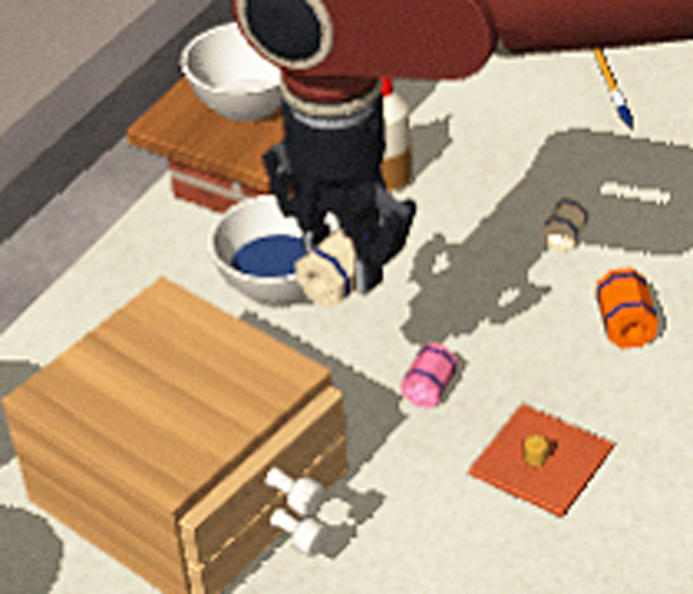

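Side view: the knob is held level with its hole end toward the cabinet (dark hole at crop (310,285)). The TCP is about 56 mm from the side wall. I'll move in to 24 mm, then lower onto the edge.

Request:
play_rows([
  {"x": 0.26,"y": 1.6,"z": 0,"turn": 0,"jaw": 3},
  {"x": 0.26,"y": 1.6,"z": 0,"turn": 0,"jaw": 3},
  {"x": 0,"y": 0,"z": -1.5,"turn": 0,"jaw": 3},
  {"x": 0,"y": 0,"z": -1.0,"turn": 0,"jaw": 3},
  {"x": 0,"y": 0,"z": -0.6,"turn": 0,"jaw": 3},
  {"x": 0,"y": 0,"z": -0.3,"turn": 0,"jaw": 3},
  {"x": 0,"y": 0,"z": 0,"turn": 0,"jaw": 3},
])

```text
t: 10.05
tool_pos: [0.6196, 0.1287, 0.1228]
tool_rot: [-1.281, -1.086, 1.09]
contact_force: [-0.2, 0.0, -1.3]
opening: 0.0436
```

```bash
python3 - <<'E'
from h import *
st(); w=shot('wrist','w5.png'); shot('side','s5.png')
s=cv2.imread('pics/s5.png'); cv2.imwrite('pics/sc5.png',cv2.resize(s[160:340,190:400],None,fx=3.3,fy=3.3,interpolation=cv2.INTER_CUBIC))
E
```

```text
t 10.05 p [61.96 12.87 12.28] jaw az 170.66 ydir [-0.003 -0.001 -1.   ] F [-0.2  0.  -1.3] op 4.36 q [ 0.09  0.16  1.68 -0.    1.3  -2.89]
```

View pics/sc5.png

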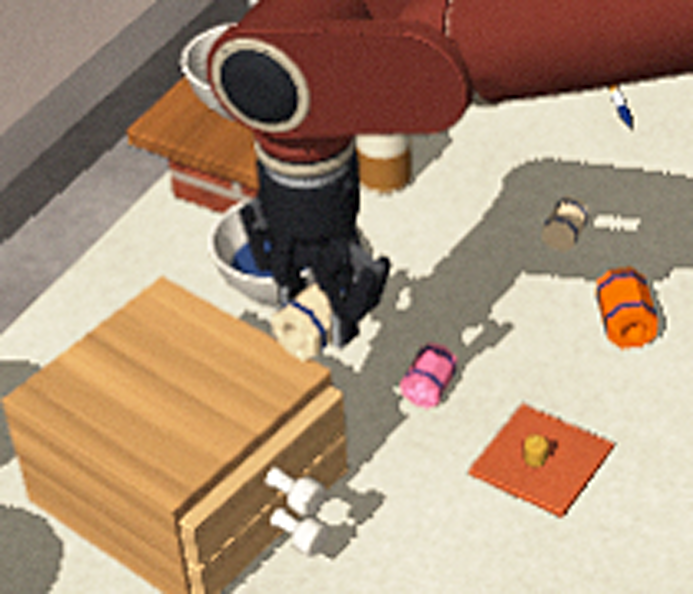

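View pics/w5.png

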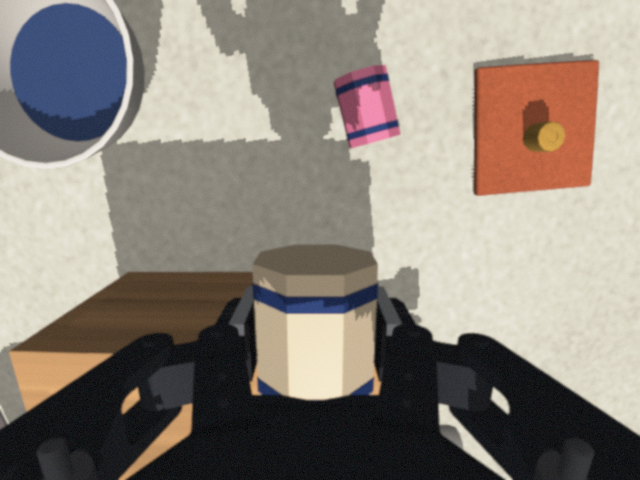

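Request:
play_rows([
  {"x": 0.04,"y": 0.25,"z": 0.2,"turn": 0,"jaw": 3},
  {"x": 0,"y": 0,"z": -0.4,"turn": 0,"jaw": 3},
  {"x": 0,"y": 0,"z": -0.2,"turn": 0,"jaw": 3},
  {"x": 0,"y": 0,"z": -0.2,"turn": 0,"jaw": 3},
  {"x": 0,"y": 0,"z": 0,"turn": 0,"jaw": 3},
])

```text
t: 10.57
tool_pos: [0.6215, 0.1318, 0.1204]
tool_rot: [-1.283, -1.089, 1.091]
contact_force: [-6.4, -5.3, 11.9]
opening: 0.0434
```

Request:
play_rows([
  {"x": 0,"y": 0,"z": -0.2,"turn": 0,"jaw": 3},
  {"x": 0,"y": 0,"z": -0.2,"turn": 0,"jaw": 3},
  {"x": 0,"y": 0,"z": 0,"turn": 0,"jaw": 3},
])

```text
t: 10.82
tool_pos: [0.6215, 0.1309, 0.1169]
tool_rot: [-1.285, -1.088, 1.092]
contact_force: [-8.7, -8.1, 14.3]
opening: 0.0434
```

```bash
python3 - <<'E'
from h import *
st(); w=shot('wrist','w6.png'); shot('side','s6.png')
s=cv2.imread('pics/s6.png'); cv2.imwrite('pics/sc6.png',cv2.resize(s[210:290,250:330],None,fx=7,fy=7,interpolation=cv2.INTER_CUBIC))
E
```

```text
t 10.82 p [62.15 13.09 11.69] jaw az 170.77 ydir [ 0.001 -0.004 -1.   ] F [-8.7 -8.1 14.3] op 4.34 q [ 0.09  0.17  1.68 -0.    1.29 -2.89]
```

View pics/sc6.png

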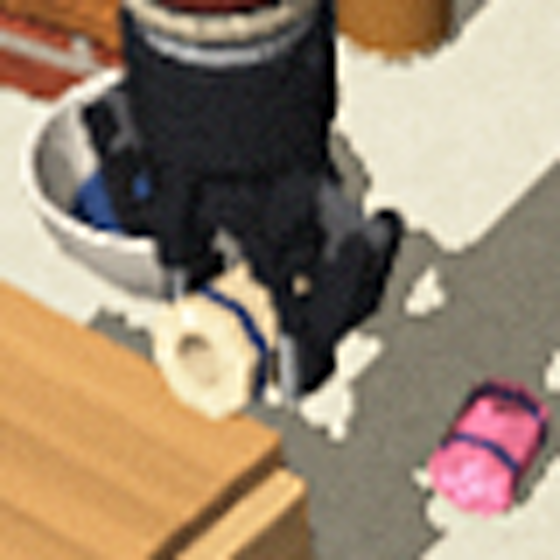

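View pics/w6.png

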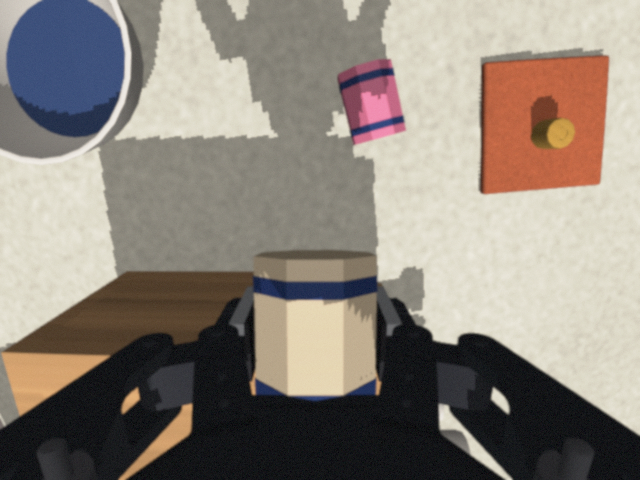

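It's working: the solid end is tipping down, since its face now looks much narrower at (315,255) in the wrist view. Force is about 14 N. I'll keep lowering.

Request:
play_rows([
  {"x": 0,"y": 0,"z": -0.25,"turn": 0,"jaw": 3},
  {"x": 0,"y": 0,"z": -0.25,"turn": 0,"jaw": 3},
  {"x": 0,"y": 0,"z": -0.25,"turn": 0,"jaw": 3},
  {"x": 0,"y": 0,"z": 0,"turn": 0,"jaw": 3},
])

```text
t: 11.25
tool_pos: [0.6214, 0.1302, 0.1094]
tool_rot: [-1.285, -1.087, 1.093]
contact_force: [-9.3, -10.7, 14.8]
opening: 0.0435
```

```bash
python3 - <<'E'
from h import *
st(); w=shot('wrist','w7.png'); shot('side','s7.png')
s=cv2.imread('pics/s7.png'); cv2.imwrite('pics/sc7.png',cv2.resize(s[210:290,250:330],None,fx=7,fy=7,interpolation=cv2.INTER_CUBIC))
E
```

```text
t 11.25 p [62.14 13.02 10.94] jaw az 170.76 ydir [ 0.    -0.005 -1.   ] F [ -9.3 -10.7  14.8] op 4.35 q [ 0.09  0.18  1.69 -0.01  1.28 -2.89]
```

View pics/sc7.png

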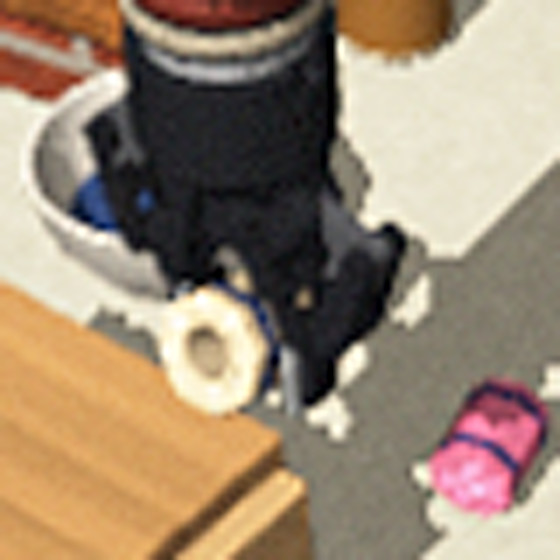

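View pics/w7.png

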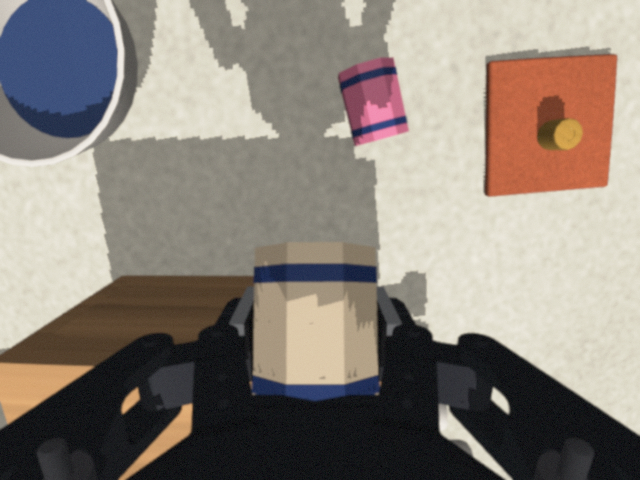

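The knob has rotated about 35° and the hole is clearly visible in the side view, at crop (208,350). Continuing.

Request:
play_rows([
  {"x": 0,"y": 0,"z": -0.25,"turn": 0,"jaw": 3},
  {"x": 0,"y": 0,"z": -0.25,"turn": 0,"jaw": 3},
  {"x": 0,"y": 0,"z": -0.25,"turn": 0,"jaw": 3},
  {"x": 0,"y": 0,"z": -0.25,"turn": 0,"jaw": 3},
  {"x": 0,"y": 0,"z": 0,"turn": 0,"jaw": 3},
])

```text
t: 11.77
tool_pos: [0.6215, 0.1306, 0.0991]
tool_rot: [-1.285, -1.088, 1.092]
contact_force: [-7.8, -8.5, 14.5]
opening: 0.0438
```

```bash
python3 - <<'E'
from h import *
st(); w=shot('wrist','w8.png'); shot('side','s8.png')
s=cv2.imread('pics/s8.png'); cv2.imwrite('pics/sc8.png',cv2.resize(s[210:290,250:330],None,fx=7,fy=7,interpolation=cv2.INTER_CUBIC))
E
```

```text
t 11.77 p [62.15 13.06  9.91] jaw az 170.75 ydir [ 0.    -0.004 -1.   ] F [-7.8 -8.5 14.5] op 4.38 q [ 0.09  0.19  1.69 -0.    1.26 -2.89]
```

View pics/sc8.png

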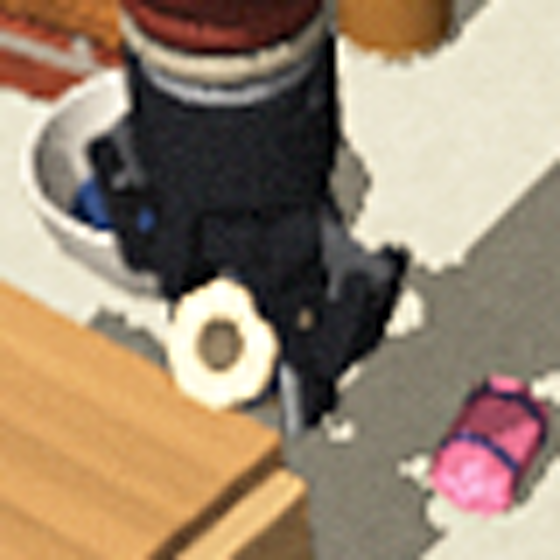

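View pics/w8.png

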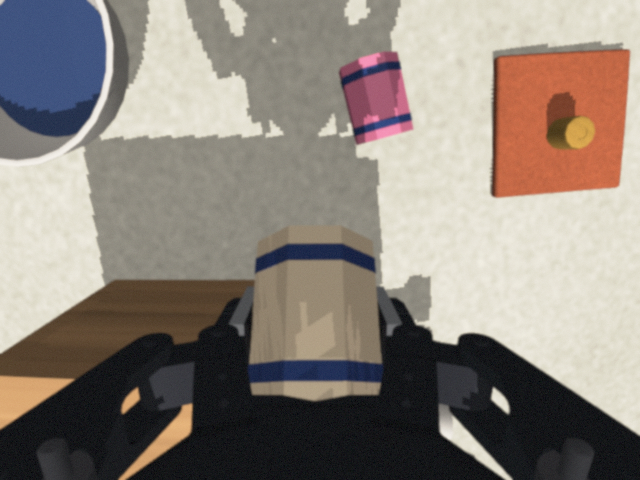

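Request:
play_rows([
  {"x": 0,"y": 0,"z": -0.3,"turn": 0,"jaw": 3},
  {"x": 0,"y": 0.05,"z": -0.3,"turn": 0,"jaw": 3},
  {"x": 0,"y": 0.05,"z": -0.3,"turn": 0,"jaw": 3},
  {"x": 0,"y": 0.05,"z": -0.3,"turn": 0,"jaw": 3},
  {"x": 0,"y": 0.05,"z": -0.3,"turn": 0,"jaw": 3},
  {"x": 0,"y": 0,"z": 0,"turn": 0,"jaw": 3},
])

```text
t: 12.37
tool_pos: [0.6231, 0.1331, 0.0838]
tool_rot: [-1.287, -1.092, 1.089]
contact_force: [-1.4, -7.0, 7.5]
opening: 0.0439
```

```bash
python3 - <<'E'
from h import *
st(); w=shot('wrist','w9.png'); shot('side','s9.png')
s=cv2.imread('pics/s9.png'); cv2.imwrite('pics/sc9.png',cv2.resize(s[210:290,250:330],None,fx=7,fy=7,interpolation=cv2.INTER_CUBIC))
E
```

```text
t 12.37 p [62.31 13.31  8.38] jaw az 170.73 ydir [ 0.005 -0.003 -1.   ] F [-1.4 -7.   7.5] op 4.39 q [ 0.1   0.21  1.7  -0.    1.23 -2.88]
```

View pics/sc9.png

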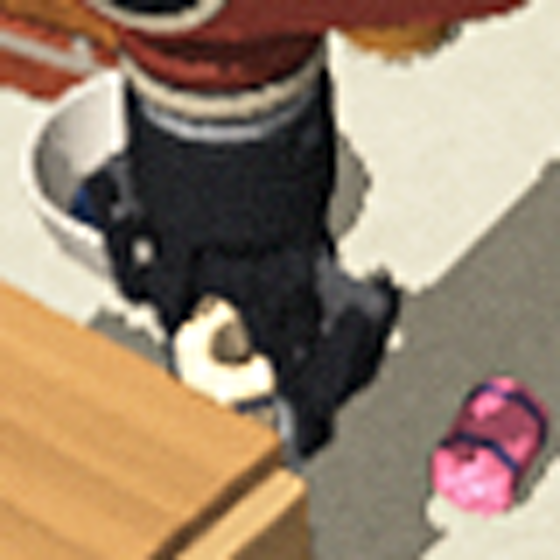

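View pics/w9.png

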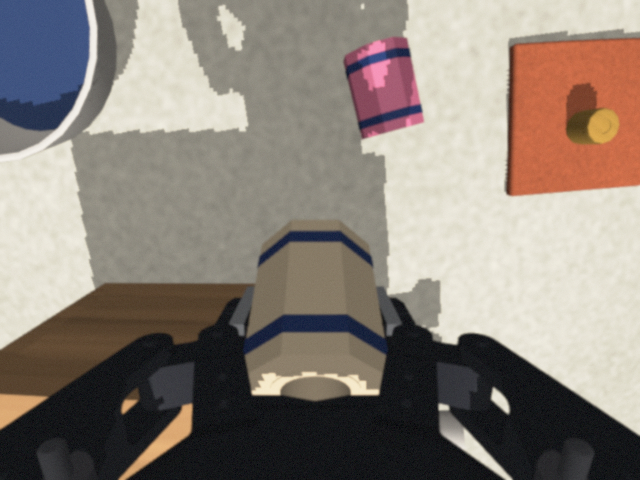

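Nearly upright; the hole mouth now shows in the wrist view at (315,388). One more press against the wall, then I'll stand it on the bench to square it.

Request:
play_rows([
  {"x": 0,"y": 0.05,"z": -0.3,"turn": 0,"jaw": 3},
  {"x": 0,"y": 0.05,"z": -0.3,"turn": 0,"jaw": 3},
  {"x": 0,"y": 0.1,"z": -0.2,"turn": 0,"jaw": 3},
  {"x": 0,"y": 0.1,"z": 0,"turn": 0,"jaw": 3},
  {"x": 0,"y": 0,"z": 0,"turn": 0,"jaw": 3},
])

```text
t: 12.88
tool_pos: [0.6239, 0.1344, 0.0768]
tool_rot: [-1.29, -1.091, 1.09]
contact_force: [-2.8, -12.8, 11.4]
opening: 0.0437
```

```bash
python3 - <<'E'
from h import *
st(); w=shot('wrist','w10.png'); shot('side','s10.png')
E
```

```text
t 12.88 p [62.39 13.44  7.68] jaw az 170.72 ydir [ 0.006 -0.006 -1.   ] F [ -2.8 -12.8  11.4] op 4.37 q [ 0.1   0.22  1.7  -0.01  1.22 -2.88]
```

View pics/w10.png

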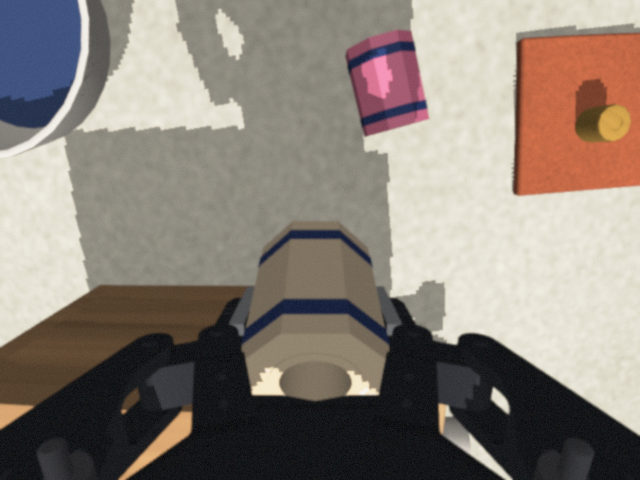

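Request:
play_rows([
  {"x": -0.3,"y": -2,"z": 0,"turn": 0,"jaw": 3},
  {"x": -0.4,"y": -2.5,"z": 0,"turn": 0,"jaw": 3},
  {"x": 0,"y": 0,"z": 4,"turn": 0,"jaw": 3},
  {"x": 0,"y": 0,"z": 4,"turn": 0,"jaw": 3},
  {"x": -2.5,"y": 1,"z": 2.5,"turn": 0,"jaw": 3},
  {"x": -3.3,"y": 2,"z": 0,"turn": 0,"jaw": 3},
  {"x": -3.3,"y": 2,"z": 0,"turn": 0,"jaw": 3},
  {"x": -3.3,"y": 2,"z": 0,"turn": 0,"jaw": 3},
])

```text
t: 13.65
tool_pos: [0.4889, 0.1633, 0.1782]
tool_rot: [-1.282, -1.09, 1.087]
contact_force: [-0.4, 0.2, -2.6]
opening: 0.0435
```

Request:
play_rows([
  {"x": -3.3,"y": 2,"z": 0,"turn": 0,"jaw": 3},
  {"x": -3.3,"y": 2,"z": 0,"turn": 0,"jaw": 3},
  {"x": -2.3,"y": 1.6,"z": -2,"turn": 0,"jaw": 3},
  {"x": 0,"y": 0,"z": -4,"turn": 0,"jaw": 3},
  {"x": 0,"y": 0,"z": -4,"turn": 0,"jaw": 3},
  {"x": 0,"y": 0,"z": -3,"turn": 0,"jaw": 3},
  {"x": 0,"y": 0,"z": 0,"turn": 0,"jaw": 3},
])

```text
t: 14.23
tool_pos: [0.3947, 0.217, 0.0406]
tool_rot: [-1.276, -1.078, 1.1]
contact_force: [-1.4, -0.8, -2.4]
opening: 0.0438
```

```bash
python3 - <<'E'
from h import *
st(); w=shot('wrist','w11.png'); shot('side','s11.png')
E
```

```text
t 14.23 p [39.47 21.7   4.06] jaw az 170.78 ydir [-0.013 -0.004 -1.   ] F [-1.4 -0.8 -2.4] op 4.38 q [ 0.34 -0.16  2.16  0.    1.16 -2.64]
```

View pics/w11.png

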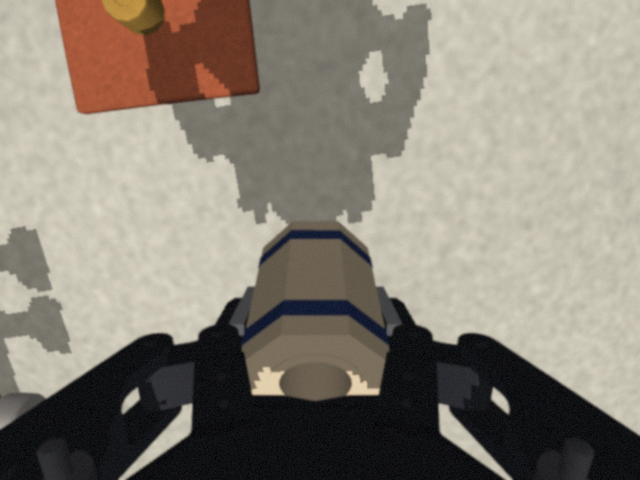

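View pics/s11.png

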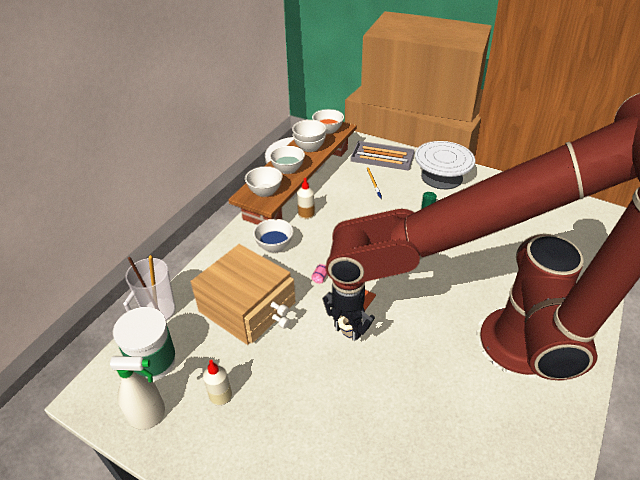

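Request:
play_rows([
  {"x": 0,"y": 0,"z": -0.8,"turn": 0,"jaw": 3},
  {"x": 0,"y": 0,"z": -0.8,"turn": 0,"jaw": 3},
  {"x": 0,"y": 0,"z": -0.5,"turn": 0,"jaw": 3},
  {"x": 0,"y": 0,"z": 0,"turn": 0,"jaw": 3},
  {"x": 0,"y": 0,"z": 0,"turn": 0,"jaw": 3},
])

```text
t: 14.75
tool_pos: [0.4011, 0.2188, 0.027]
tool_rot: [-1.281, -1.09, 1.089]
contact_force: [-0.2, -0.2, -1.0]
opening: 0.0436
```

Request:
play_rows([
  {"x": 0,"y": 0,"z": -0.3,"turn": 0,"jaw": 3},
  {"x": 0,"y": 0,"z": -0.3,"turn": 0,"jaw": 3},
  {"x": 0,"y": 0,"z": 0,"turn": 0,"jaw": 3},
])

```text
t: 15.0
tool_pos: [0.4005, 0.2187, 0.0204]
tool_rot: [-1.281, -1.089, 1.09]
contact_force: [-0.0, -0.2, -2.0]
opening: 0.0433
```

Request:
play_rows([
  {"x": 0,"y": 0,"z": -0.3,"turn": 0,"jaw": 3},
  {"x": 0,"y": 0,"z": 0,"turn": 0,"jaw": 3},
])

```text
t: 15.17
tool_pos: [0.4005, 0.2187, 0.0173]
tool_rot: [-1.281, -1.089, 1.09]
contact_force: [-0.5, 0.5, -1.8]
opening: 0.0436
```

Request:
play_rows([
  {"x": 0,"y": 0,"z": -0.3,"turn": 0,"jaw": 3},
  {"x": 0,"y": 0,"z": 0,"turn": 0,"jaw": 3},
])

```text
t: 15.33
tool_pos: [0.4005, 0.2187, 0.0143]
tool_rot: [-1.281, -1.089, 1.09]
contact_force: [-0.1, 0.2, -2.6]
opening: 0.0437
```

Request:
play_rows([
  {"x": 0,"y": 0,"z": -0.3,"turn": 0,"jaw": 3},
  {"x": 0,"y": 0,"z": 0,"turn": 0,"jaw": 3},
])

```text
t: 15.5
tool_pos: [0.4005, 0.2187, 0.0113]
tool_rot: [-1.281, -1.089, 1.09]
contact_force: [-0.7, -0.8, -1.4]
opening: 0.0436
```

Request:
play_rows([
  {"x": 0,"y": 0,"z": -0.2,"turn": 0,"jaw": 3},
  {"x": 0,"y": 0,"z": 0,"turn": 0,"jaw": 3},
])

```text
t: 15.67
tool_pos: [0.4006, 0.2187, 0.0094]
tool_rot: [-1.281, -1.089, 1.09]
contact_force: [-0.1, -0.7, -2.2]
opening: 0.0437
```

Request:
play_rows([
  {"x": 0,"y": 0,"z": -0.2,"turn": 0,"jaw": 3},
  {"x": 0,"y": 0,"z": 0,"turn": 0,"jaw": 3},
])

```text
t: 15.83
tool_pos: [0.4009, 0.2189, 0.0089]
tool_rot: [-1.281, -1.088, 1.091]
contact_force: [-5.1, -2.1, 7.7]
opening: 0.0438
```

```bash
python3 - <<'E'
from h import *
st(); w=shot('wrist','w12.png'); shot('side','s12.png')
s=cv2.imread('pics/s12.png'); cv2.imwrite('pics/sc12.png',cv2.resize(s[290:360,310:390],None,fx=8,fy=8,interpolation=cv2.INTER_CUBIC))
E
```

```text
t 15.83 p [40.09 21.89  0.89] jaw az 170.76 ydir [-0.001 -0.001 -1.   ] F [-5.1 -2.1  7.7] op 4.38 q [ 0.34 -0.09  2.16 -0.    1.08 -2.64]
```

View pics/w12.png

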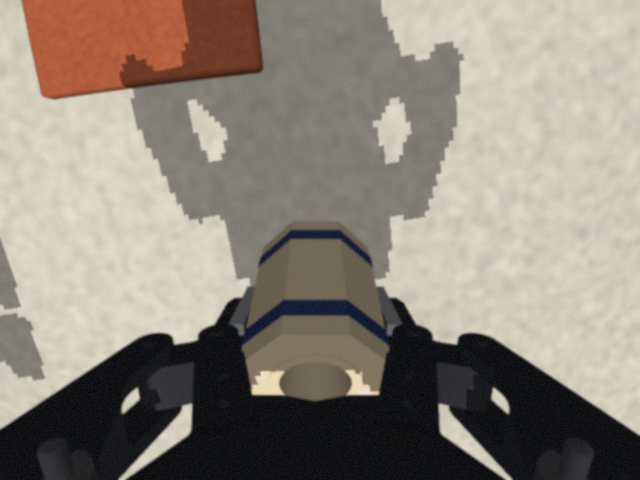

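View pics/sc12.png

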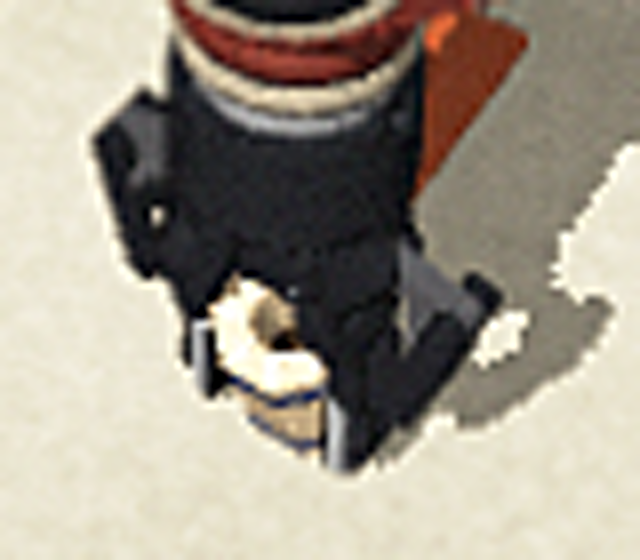

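Contact with the bench (7.7 N), hole mouth up at crop (275,320). I'll press a little to flatten it.

Request:
play_rows([
  {"x": 0,"y": 0,"z": -0.15,"turn": 0,"jaw": 3},
  {"x": 0,"y": 0,"z": 0,"turn": 0,"jaw": 3},
])

```text
t: 16.1
tool_pos: [0.401, 0.2189, 0.0087]
tool_rot: [-1.28, -1.087, 1.092]
contact_force: [-9.9, -4.2, 18.5]
opening: 0.044
```

Request:
play_rows([
  {"x": 0,"y": 0,"z": -0.15,"turn": 0,"jaw": 3},
  {"x": 0,"y": 0,"z": 0,"turn": 0,"jaw": 3},
])

```text
t: 16.27
tool_pos: [0.401, 0.2189, 0.0085]
tool_rot: [-1.28, -1.086, 1.093]
contact_force: [-13.8, -5.9, 28.0]
opening: 0.0436
```

```bash
python3 - <<'E'
from h import *
st(); w=shot('wrist','w13.png')
E
```

```text
t 16.27 p [40.1  21.89  0.85] jaw az 170.78 ydir [-0.004 -0.002 -1.   ] F [-13.8  -5.9  28. ] op 4.36 q [ 0.34 -0.09  2.16 -0.    1.08 -2.64]
```

View pics/w13.png

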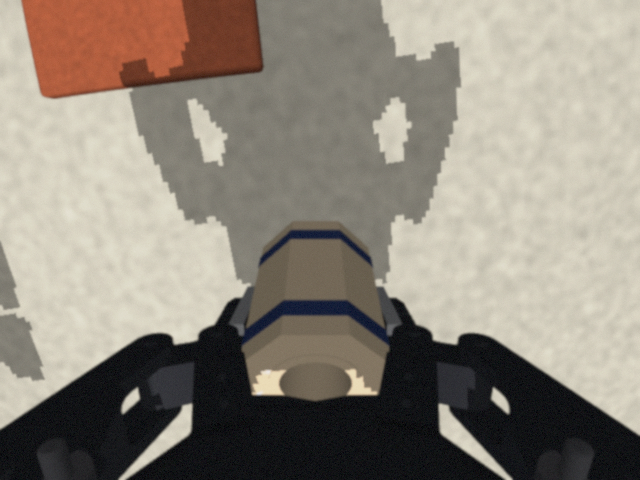

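It's flat: pushing harder only raises the force. I'll ease off, release so it stands free, and regrip higher up so the mouth has room below the palm.

Request:
play_rows([
  {"x": 0,"y": 0,"z": 0.35,"turn": 0,"jaw": 3},
  {"x": 0,"y": 0,"z": 0,"turn": 0,"jaw": 3},
  {"x": 0,"y": 0,"z": 0,"turn": 0,"jaw": 6.5},
  {"x": 0,"y": 0,"z": 0,"turn": 0,"jaw": 6.5},
  {"x": 0,"y": 0,"z": 0,"turn": 0,"jaw": 6.5},
  {"x": 0,"y": 0,"z": 0.7,"turn": 0,"jaw": 6.5},
  {"x": 0,"y": 0,"z": 0.7,"turn": 0,"jaw": 6.5},
  {"x": 0,"y": 0,"z": 0,"turn": 0,"jaw": 6.5},
])

```text
t: 16.98
tool_pos: [0.4022, 0.2193, 0.0241]
tool_rot: [-1.282, -1.092, 1.087]
contact_force: [-0.0, -0.9, 0.2]
opening: 0.065
```

```bash
python3 - <<'E'
from h import *
st(); w=shot('wrist','w14.png'); shot('side','s14.png');print(len(pinpoint('wrist','knob_hole')))
for n in ('wrist','side'):
  d=eyes.get_image(n); print(n,[(np.round(r['point']),onz(d,r['point'],.058)[:2],round(r['score'],2)) for r in pinpoint(n,'knob_hole')][:3])
s=cv2.imread('pics/s14.png'); cv2.imwrite('pics/sc14.png',cv2.resize(s[290:360,310:390],None,fx=8,fy=8,interpolation=cv2.INTER_CUBIC))
E
```

```text
t 16.98 p [40.22 21.93  2.41] jaw az 170.75 ydir [ 0.003  0.001 -1.   ] F [-0.  -0.9  0.2] op 6.5 q [ 0.34 -0.12  2.16  0.    1.11 -2.64]
2
wrist [(array([312., 299.]), array([0.39890956, 0.20112004]), 0.57)]
side [(array([322., 269.]), array([0.55167961, 0.05986148]), 0.63), (array([352., 327.]), array([0.3906886 , 0.20329511]), 0.49), (array([306., 213.]), array([ 0.71286721, -0.13504589]), 0.43)]
```

View pics/w14.png

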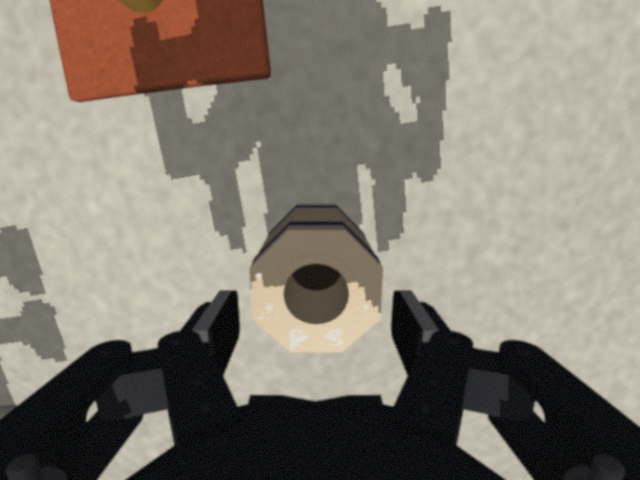

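View pics/sc14.png

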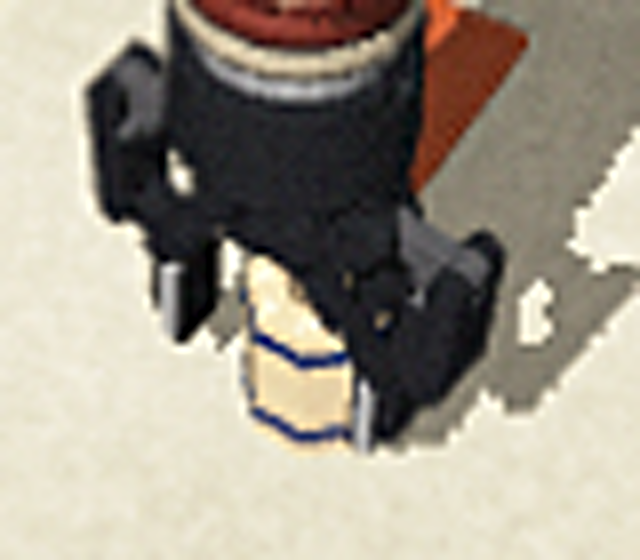

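The knob now stands free and upright on the bench with the hole up, at (316,293) in the wrist view. It had been leaning and settled about 2 cm to the -y side. I'll centre on it before regripping.

```bash
python3 - <<'E'
from h import *
o=st(); w=eyes.get_image('wrist'); g=cv2.cvtColor(w['img'],cv2.COLOR_RGB2GRAY)
p=onz(w,(316.5,293.5),.058); o2=onz(w,(315.5,287.5),.058); print('hole',p,'octagon',o2)
M=R.from_rotvec(o['tool_rot']).as_matrix(); print('in tool axes', M.T@(p-o['tool_pos']))
# octagon extents at z=.058
for px in [(250,283),(382,283),(316,223),(316,352)]: print(px,onz(w,px,.058)-p)
E
```

```text
t 17.33 p [40.06 21.87  2.2 ] jaw az 170.75 ydir [-0.001 -0.    -1.   ] F [-0.7 -0.5  0.1] op 6.54 q [ 0.34 -0.12  2.16  0.    1.1  -2.64]
hole [0.39650931 0.19887831 0.058     ] octagon [0.39649246 0.19672356 0.058     ]
in tool axes [-0.02025908 -0.03595519  0.00084435]
(250, 283) [ 0.02096908 -0.00717687  0.        ]
(382, 283) [-0.02183886 -0.00014948  0.        ]
(316, 223) [-0.00365827 -0.02346669  0.        ]
(316, 352) [0.0037045  0.02170153 0.        ]
```

Request:
play_rows([
  {"x": -0.2,"y": -1.0,"z": -0.1,"turn": 0,"jaw": 6.5},
  {"x": -0.2,"y": -1.0,"z": -0.1,"turn": 0,"jaw": 6.5},
  {"x": 0,"y": 0,"z": 0,"turn": 0,"jaw": 6.5},
  {"x": 0,"y": 0,"z": 0,"turn": 0,"jaw": 3},
  {"x": 0,"y": 0,"z": 0,"turn": 0,"jaw": 3},
  {"x": 0,"y": 0,"z": 0,"turn": 0,"jaw": 3},
  {"x": 0,"y": 0,"z": 0,"turn": 0,"jaw": 3},
  {"x": 0,"y": 0,"z": 0,"turn": 0,"jaw": 3},
], squeeze=45)

```text
t: 18.05
tool_pos: [0.3972, 0.1988, 0.0205]
tool_rot: [-1.282, -1.09, 1.089]
contact_force: [0.5, -1.7, 1.2]
opening: 0.0436
```

```bash
python3 - <<'E'
from h import *
st(); shot('wrist','w15.png')
E
```

```text
t 18.05 p [39.72 19.88  2.05] jaw az 170.76 ydir [ 0.001 -0.    -1.   ] F [ 0.5 -1.7  1.2] op 4.36 q [ 0.3  -0.15  2.19 -0.    1.1  -2.68]
```

View pics/w15.png

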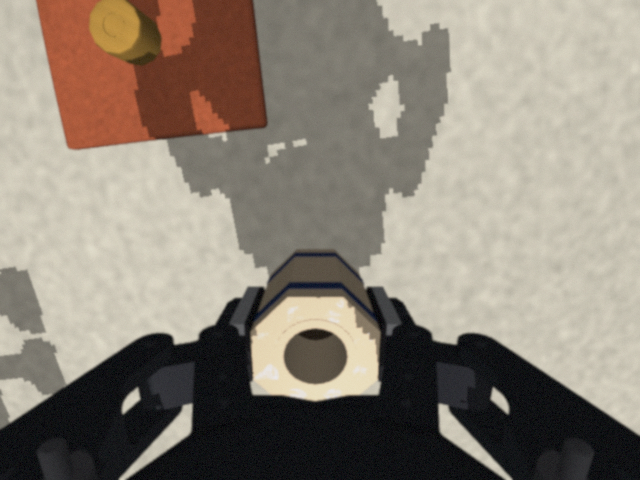

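Centred grip with the hole up at (316,355). Lifting about 19 cm.

Request:
play_rows([
  {"x": 0,"y": 0,"z": 1.5,"turn": 0,"jaw": 3},
  {"x": 0,"y": 0,"z": 3,"turn": 0,"jaw": 3},
  {"x": 0,"y": 0,"z": 4,"turn": 0,"jaw": 3},
  {"x": 0,"y": 0,"z": 4,"turn": 0,"jaw": 3},
  {"x": 0,"y": 0,"z": 3.5,"turn": 0,"jaw": 3},
  {"x": 0,"y": 0,"z": 2,"turn": 0,"jaw": 3},
  {"x": 0,"y": 0,"z": 1,"turn": 0,"jaw": 3},
  {"x": 0,"y": 0,"z": 0,"turn": 0,"jaw": 3},
])

```text
t: 18.77
tool_pos: [0.3978, 0.1993, 0.2125]
tool_rot: [-1.283, -1.093, 1.087]
contact_force: [1.0, -0.1, -2.1]
opening: 0.0436
```

Request:
play_rows([
  {"x": 0,"y": 0,"z": 0,"turn": 0,"jaw": 3},
  {"x": 0,"y": 0,"z": 0,"turn": 0,"jaw": 3},
  {"x": 0,"y": 0,"z": 0,"turn": 0,"jaw": 3},
  {"x": 0,"y": 0,"z": 0,"turn": 0,"jaw": 3},
  {"x": 0,"y": 0,"z": 0,"turn": 0,"jaw": 3},
  {"x": 0,"y": 0,"z": 0,"turn": 0,"jaw": 3},
])

```text
t: 19.27
tool_pos: [0.3965, 0.1987, 0.2095]
tool_rot: [-1.281, -1.088, 1.09]
contact_force: [-0.0, -0.6, -1.8]
opening: 0.0434
```

```bash
python3 - <<'E'
from h import *
st(); shot('wrist','w16.png'); shot('side','s16.png'); d=shot('top','t16.png')
a=pinpoint('top','cabinet_drawer0_handle');  print([(onz(d,r['point'],.088),r['score']) for r in a][:1])
a=cv2.imread('pics/w15.png')[230:410,220:420];b=cv2.imread('pics/w16.png')[230:410,220:420];
s=cv2.imread('pics/s16.png')
cv2.imwrite('pics/cmp.png',cv2.resize(np.hstack([a,b]),None,fx=2,fy=2))
cv2.imwrite('pics/sc16.png',cv2.resize(s[180:340,190:400],None,fx=3.6,fy=3.6,interpolation=cv2.INTER_CUBIC))
E
```

```text
t 19.27 p [39.65 19.87 20.95] jaw az 170.75 ydir [-0.001 -0.    -1.   ] F [-0.  -0.6 -1.8] op 4.34 q [ 0.3  -0.39  2.04  0.    1.49 -2.68]
[(array([0.55800995, 0.25843976, 0.088     ]), 0.92)]
```

View pics/cmp.png

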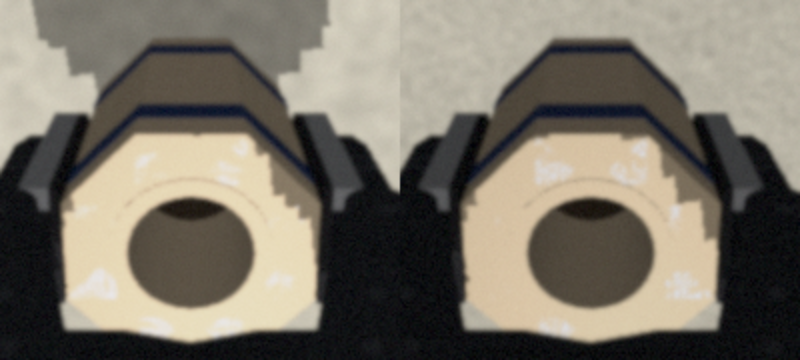

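View pics/sc16.png

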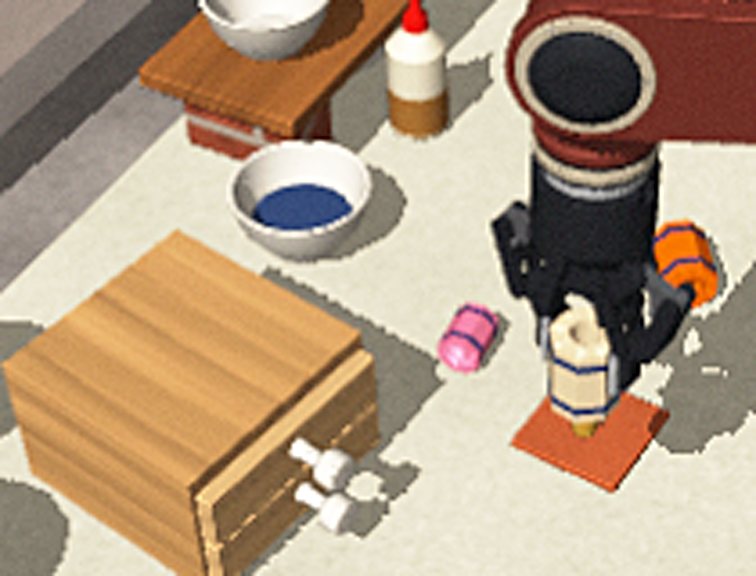

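View pics/t16.png

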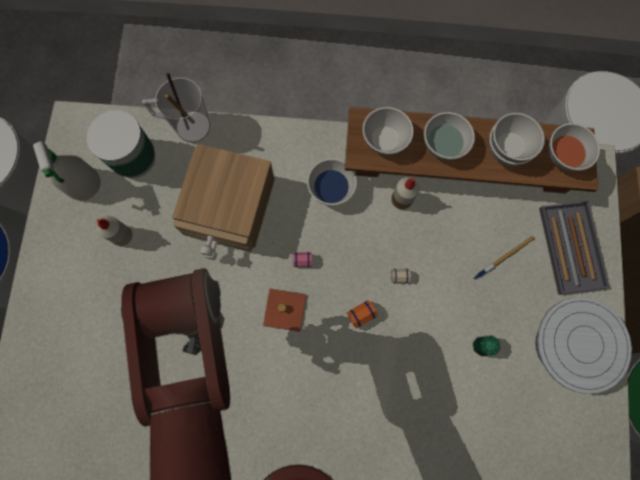

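The knob sits in the fingers exactly as it stood on the bench, so it is upright with the hole up and its underside about 19 cm above the bench. The drawer is shut and nothing else has moved. Handing in.

```bash
python3 -c "
from h import *
st(); print(finish_job())"
```

```text
t 19.47 p [39.68 19.88 21.03] jaw az 170.75 ydir [-0.  0. -1.] F [-0.1  0.3 -1.4] op 4.33 q [ 0.3  -0.39  2.04  0.    1.49 -2.68]
the job is handed in; nothing more can be done
None
```

The job is done and handed in at 19.5 s. The top drawer is home, and the gripper is holding the cream knob with its hole straight up.

- **Drawer:** I pushed it by its white knob until it met a hard stop, where the force rose with no further travel. Later pictures show its front flush with the lower drawer, and it stayed shut.
- **Finding the hole:** The wrist camera showed that one end is solid, and the side camera showed the hole in the other end.
- **Turning it:** The arm can only turn about the vertical. I tipped the knob up against the cabinet's fixed right top edge and stood it on the bench to square it. Then I regripped it higher up, so there should be about 4 cm between the hole and the gripper's palm.
- **Last checks:**
  - The grip is steady at 43 mm opening with 45 N squeeze, and the knob's underside is about 19 cm above the bench.
  - The wrist view after lifting matches the view when it stood on the bench, so it is still upright.
  - Nothing touches the knob except the fingers, and the other things look unmoved in the top picture.

One check was wrong along the way. When I pressed the knob down on the bench I took it to be flat, but it was still leaning. On release it settled upright about 2 cm to one side, and I re-centred before the final grip.

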